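# Clamp a flow-cell cassette to the set gauge load

## Robot

A 6-joint arm with a two-finger parallel gripper is mounted at the origin on the work surface. World frame = base frame: x ahead of the robot, y to its left, z up, the work surface at z = 0. Lengths are in m, angles in rad, forces in N, time in s.
With the tool pointing down it reaches from about 0.25 to 0.775 m from the base axis. Payload 4 kg.
Tool frame: the origin (TCP) lies between the finger pads; the fingertips stand 14 mm ahead of it and the grasp point (between the pads) lies 5 mm behind it (robot.tips_ahead is the distance from the TCP to the fingertips, in m); z points along the fingers, y is the direction in which the jaws open and shut (so a half turn about z gives the same grasp; the last joint's range is limited). The gripper opens to 94 mm and grips with 3 to 60 N. Pads are 16 mm wide; open, the fingers measure 119 mm over their backs; the gripper's body (75 mm by 177 mm) begins 78 mm behind the grasp point.
Start: joints at [1.007, 0.087, 1.371, -0, 1.684, -0.103], TCP at [0.245, 0.493, 0.189] pointing down, gripper open.
Joint ranges: [-3.1, 3.1], [-0.76, 2.03], [0.27, 2.55], [-1.08, 4.22], [0.17, 2.65], [-2.57, 2.57]. Speed limits (rad/s): [2.79, 2.79, 3.14, 3.14, 3.14, 3.14].

## Interface

Orientations are given as [roll, pitch, yaw] about the fixed x, y, z axes, in that order (R = Rz(yaw) Ry(pitch) Rx(roll)).
In Python, from bench import robot, optics, job gives the robot as it stands.
- The arm moves only by the tool apply_moves, never from a script. Its argument "moves" is a list of rows, each a list of 3 entries, a list of its own where there are three numbers: the shift along the tool's x, y, z in cm, then the turn, a rotation vector about the tool's x, y, z in rad, then the opening, from 0 (shut) to 1 (fully open). In form: [[[tx, ty, tz], [rx, ry, rz], grip], ...]. A call has exactly 10 rows; each row is the pose to reach, as a shift and turn from the pose commanded when the call began, along the tool's axes at that moment; what a row does not reach only later rows make up. A row lasts 1/12 s, in which the tool goes at most 41.7 mm and 7.16 degrees, less where a joint would pass 70% of its speed; a pose out of reach is approached as far as the arm can. A call with a gripper value outside its range is refused whole. The fingers move at their own pace and stop on an object; the grip force is fixed at half the most. Time passes only in rows, so rows that repeat a pose let the fingers close, or fill a call up. It gives the time, the measured TCP pose, the force and the opening at its end, in the units of the state.
- robot.get_obs(): the state, without advancing time (a new reading comes with each control period).
- optics.snapshot(name): name is "side" or "top" or "wrist"; returns the picture (384x512x3 uint8, red, green, blue); there is no depth.
- optics.get_calibration(name): a dict with "fx", "fy", "cx", "cy" (pixels), "rvec" (rotation vector, rad) and "tvec" (3), from world to camera coordinates, as OpenCV has them. Camera axes: x right, y down, z forward; pixel columns grow to the right and rows downward; lengths in m; the calibration is good to about 2 mm. A picture is of the moment at which its call begins: read the wrist's pose just before it. get_calibration takes no time and is no camera call; for the wrist camera it gives the pose at the moment of the call.
- job.close_job(): hands the job in, once; it reports no verdict.
The state is a dict: "time": time; "joint_positions": joint angles; "qvel": joint speeds; "joint_torque": joint torques, N m; "tool_pos": TCP position; "ee_rot": TCP orientation; "wrist_force": force on the tool from outside, world axes, zero at the start; "wrist_torque": the same for the moment, N m; "width": finger opening in m.
Only numpy, scipy, OpenCV 4.12 (cv2) and the standard library are available. Lean on these libraries where they do the work, as an engineer would, in place of code of your own. Each camera call takes 0.05 s, during which the arm holds its last target.

## Task

Lift the flow-cell cassette off the blue pad by its orange rib and set it down fully home in the empty cradle of the clamping fixture. Then turn the blue knob clockwise until the sprung jaw's orange needle comes to rest pointing at the middle of the green tab, never letting it reach the red tab and never pushing the knob more than slightly off its sprung seat. Handle the cassette gently, leave the bottle, jar, screwdriver and the gauge's tabs alone, and let go of everything at the end.

Things in the scene. Friction and masses are not known exactly. Their poses are not given: they have to be found in the camera images.
- cassette: Loose flow-cell cassette, 0.08 to 0.17 kg: white body 46 (local x) by 76 (y) by 14 high, two green windows; on it a central upright orange grip rib 12 (x) by 40 (y), from 14 to 44 above the underside. Origin: centre of the underside, z up; a half turn about z makes no difference. Take it by the rib across x, fingertips no lower than 16 above the underside.
- cradle: Fixed aluminium base plate of the clamping fixture, 110 (local x) by 340 (y) by 12 thick, lying on the bench; origin at the centre of its underside, z up. Guide walls 60 long (y) in its middle form the nest: inner faces at x = -24.5 and +24.5, upright to 20 above the bench, then flaring outward to 31 from the middle at 25 above it. The knob tower stands on its -y end, the gauge on its +y end.
- nest_floor (a point): Middle of the nest, on the top of the plate: the centre of the cassette's underside belongs here, long side along y (within 4 along y; the clamp then shifts it up to 16 to +y). Axes as the cradle. The open pusher pad's face is 42 to 47 to the -y side, the sprung jaw's face 42.5 to 45.5 to the +y side; both are 32 wide and reach from 2 to 13 above the plate.
- knob_grip (a point): Height to grip, on the axis of the blue fluted round knob (44 diameter, 30 high, top 85 above the bench, this point 10 below its top; the 70 by 70 tower under it ends at 45). It can be gripped at any angle. Its spindle floats on springs in all directions, about 4 N per mm.
- knob_seat (a point): Where the knob's grip point rests when nothing pushes the knob (fixed to the tower). A push of 3 mm in any direction off this point (about 12 N) harms the spindle.
- knob (a joint): Knob angle, rad, 0 slack, growing clockwise from above (tightening), end stop 5.8. Friction (0.15 N m) holds it where it is left. Drives the pusher pad 6 mm per rad to +y; how far the pad is screwed out varies from day to day, so where it meets the cassette must be found by turning. 2.2 to 4.4 rad in all: several grasps of up to 1.5 rad.
- needle (a joint): Angle in rad of the orange needle of the load gauge, 0 with the sprung jaw free, growing clockwise seen from above. It turns 0.15 rad per mm of jaw deflection (so 0.9 rad per rad of knob once the cassette touches both pad and jaw); jaw spring 1.6 N per mm.
- set_tab (a joint): Angle in rad of the middle of the green set tab on the dial, on the same scale as the needle: the needle is right when the two angles are equal. 0.7 to 1.3; set beforehand and stiff: leave it.
- needle_tip (a point): Tip of the orange needle, 42 from the dial's axis, about 61 above the bench; local x points outward along the needle, z up. The dial is 104 across, face up.
- green_mid (a point): Point on the dial 42 from its axis, in line with the middle of the green tab: where the needle tip has to come. x points outward from the axis, y counter-clockwise. The green tab (12.5 wide) and, 0.40 rad further clockwise, the red tab (5 wide) stand on one ring, 48 from the axis; the needle touches neither.
- mat: Fixed blue fabric pad, 160 by 160 by 3, on which the cassette lies at the start; origin at the centre of the underside.
- amber_bottle: Bystander: amber bottle, 52 diameter, 110 high, origin under its centre.
- jar: Bystander: white jar with blue lid, 56 diameter, 60 high, origin under its centre.
- screwdriver: Bystander: screwdriver lying on the bench.
There are look-alikes about, which are no part of the job. Leave any yellow look-alike of the cassette alone.

How it is judged:
On the way, in this order (a step that is already met when the one before it is completed fails the run):
1. the cassette lies fully home in the nest, let go, the clamp still slack (z of cassette in the frame of nest_floor below 0.002 m and horizontal distance between cassette and nest_floor below 0.012 m and angle between the y axis of cassette and the y axis of cradle, either way round below 0.12 rad and angle between cassette's own z axis and vertical below 0.05 rad and contact force between the fingers and cassette below 0.1 N and value of joint needle below 0.2 rad), for 0.2 s.
2. the needle points at the green tab (angle between the x axis of needle_tip and the x axis of green_mid, either way round below 0.12 rad), for 0.2 s.
At the end, for the whole second after the job is handed in: The cassette lies flat on the cradle plate between the guide walls (within 2.5 mm of the plate, 24 mm of the nest's middle, 0.12 rad of square), at rest, clamped so that the needle rests within 0.12 rad of the green tab's middle (that is, over the green tab), with everything let go (angle between the x axis of needle_tip and the x axis of green_mid, either way round below 0.12 rad and z of cassette in the frame of nest_floor below 0.0025 m and horizontal distance between cassette and nest_floor below 0.024 m and angle between the y axis of cassette and the y axis of cradle, either way round below 0.12 rad and angle between cassette's own z axis and vertical below 0.05 rad and linear speed of cassette below 0.01 m/s and velocity of joint needle below 0.1 rad/s); the robot touches nothing.
It fails at once if the needle reaches the red tab (0.35 rad or more past the middle of the green tab): cell overloaded (y of needle_tip in the frame of green_mid below -0.0144 m).
It fails at once if the knob is pushed, pulled or pressed 3 mm or more off its sprung seat (about 12 N) (distance between knob_grip and knob_seat above 0.003 m).
It fails at once if the cassette is dropped or forced against the cradle with more than 40 N (contact force between cassette and cradle above 40 N).
It fails at once if the set tab is moved (distance of green_mid from where it was at the start of the episode above 0.003 m).
It fails at once if a bystander is disturbed (moved 20 mm) (distance of any of amber_bottle, jar, screwdriver from where it was at the start of the episode above 0.02 m).
It also fails if it takes over 67 s, if anything falls off the work surface, if the arm or the gripper's body presses on something with over 40 N, if the wrist force passes 120 N, or if a joint passes its speed limit or range.

## Working session

There is one attempt and no reset: what is moved stays moved. The work goes in short steps, Python scripts to look and compute and a tool call to move; the robot and the scene stay as the last step left them, time stands still between calls to the robot, and variables do not carry over. Pictures are saved under pics/ and viewed, and the job is handed in when it is done.

Besides the shell and the picture viewer there is one more tool, called after "Call:" in YAML: its name, and indented under it one key for each argument. apply_moves: Moves the arm, as the interface text tells. Its arguments: {"type":"object","properties":{"moves":{"type":"array"}},"required":["moves"]}

```bash
ls; mkdir -p pics
python3 - <<'E'
from bench import robot, optics, job
import cv2
print(robot.get_obs())
for n in ("top","side","wrist"):
    c=optics.get_calibration(n); print(n,c)
    cv2.imwrite(f"pics/{n}0.png",optics.snapshot(n)[:,:,::-1])
E
```

```text
pics
{'time': 0.0, 'joint_positions': array([ 1.00688148e+00,  8.79441335e-02,  1.37222060e+00, -4.30971148e-05,
        1.68358825e+00, -1.03106418e-01]), 'qvel': array([ 0.00173186,  0.00064986, -0.00175669,  0.00091934,  0.00110818,
       -0.00212124]), 'joint_torque': array([ 4.98310910e-04, -3.40185070e+01, -3.02429295e+01,  7.19414139e-02,
        3.30193865e-02, -1.64116464e-04]), 'tool_pos': array([0.24428325, 0.49213364, 0.18782723]), 'ee_rot': array([-3.13943939e+00, -1.79742686e-04,  2.68077923e+00]), 'wrist_force': array([ 0.77285849, -0.67661013, -0.11322308]), 'wrist_torque': array([-0.03635969,  0.01380533, -0.01633199]), 'width': 0.09397116948014006}
top {'fx': 398.06877279770475, 'fy': 398.06877279770475, 'cx': 255.5856111734259, 'cy': 196.40190931515238, 'rvec': array([ 2.17257139, -2.20478377,  0.05572885]), 'tvec': array([0.11318917, 0.52260027, 1.15424418])}
side {'fx': 349.5256066119207, 'fy': 349.5256066119207, 'cx': 258.22520676158604, 'cy': 194.90964636511757, 'rvec': array([ 2.13042051, -0.29213518,  0.14313055]), 'tvec': array([-0.48431977,  0.19613345,  0.75296818])}
wrist {'fx': 319.54859317815595, 'fy': 319.54859317815595, 'cx': 256.0085662350905, 'cy': 188.0488948418542, 'rvec': array([-2.49773716, -1.55002806, -0.17648952]), 'tvec': array([-0.54875867, -0.02409664,  0.38927074])}
```

View pics/top0.png

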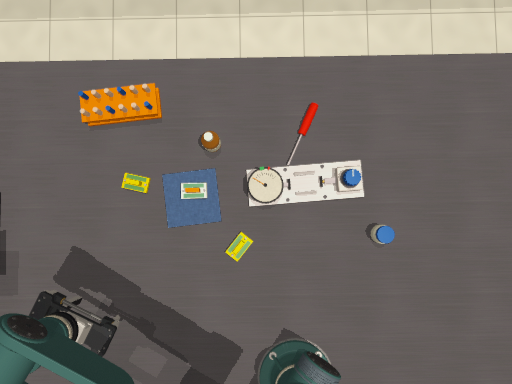

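View pics/side0.png

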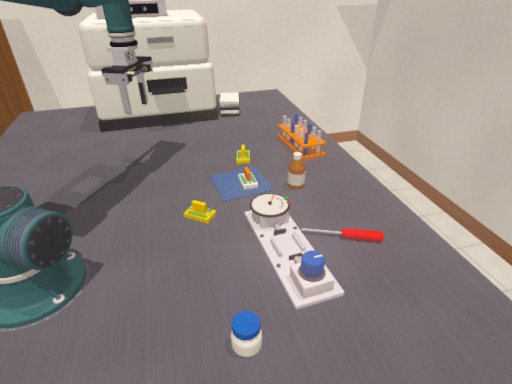

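View pics/wrist0.png

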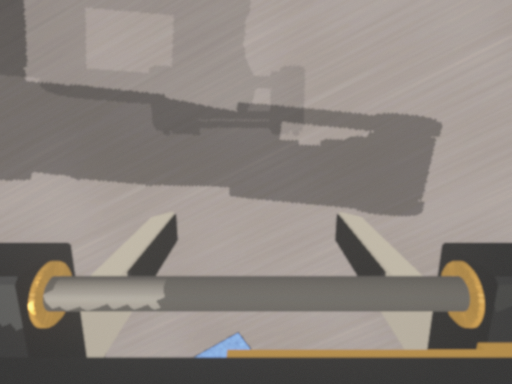

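```bash
cat > h.py <<'E'
from bench import robot, optics, job
import cv2, numpy as np
from scipy.spatial.transform import Rotation as R
def cal(n): return optics.get_calibration(n)
def ray(c,u,v,z):
    Rm=cv2.Rodrigues(np.array(c['rvec']))[0]; t=np.array(c['tvec'])
    C=-Rm.T@t; d=Rm.T@np.array([(u-c['cx'])/c['fx'],(v-c['cy'])/c['fy'],1])
    return C+d*(z-C[2])/d[2]
def proj(c,P):
    return cv2.projectPoints(np.array(P,float).reshape(-1,1,3),np.array(c['rvec']),np.array(c['tvec']),np.array([[c['fx'],0,c['cx']],[0,c['fy'],c['cy']],[0,0,1]]),None)[0].reshape(-1,2)
def snap(n,f=None):
    c=cal(n); im=optics.snapshot(n)[:,:,::-1].copy()
    if f: cv2.imwrite('pics/'+f,im)
    return c,im
def blobs(im,lo,hi,amin=10):
    h=cv2.cvtColor(im,cv2.COLOR_BGR2HSV); m=cv2.inRange(h,np.array(lo),np.array(hi))
    n,l,s,ce=cv2.connectedComponentsWithStats(m)
    return m,[(s[i].tolist(),ce[i].round(1).tolist(),l==i) for i in range(1,n) if s[i,4]>=amin]
def go(target,yaw):
    """print shift (cm, tool axes) and turn rotvec to reach TCP target with tool down yaw"""
    o=robot.get_obs(); R0=R.from_euler('xyz',o['ee_rot']); R1=R.from_euler('xyz',[np.pi,0,yaw])
    print('shift cm',(R0.inv().apply(np.array(target)-o['tool_pos'])*100).round(2),'turn',(R0.inv()*R1).as_rotvec().round(4))
E
python3 - <<'E'
from h import *
c=cal('top'); im=cv2.imread('pics/top0.png')
print('fast?')
for nm,lo,hi,z in (('blue',(100,120,100),(125,255,255),.085),('orange',(5,150,150),(18,255,255),.047),('white',(0,0,190),(180,40,255),.012)):
    m,b=blobs(im,lo,hi,20)
    for s,ce,_ in b:
        if ce[1]>60: print(nm,s,ce,ray(c,*ce,z).round(4))
cv2.imwrite('pics/z0.png',cv2.resize(im[140:240,150:390],None,fx=3.3,fy=3.3,interpolation=cv2.INTER_CUBIC))
E
```

```text
fast?
blue [78, 91, 10, 8, 32] [82.0, 94.0] [0.8161 0.5894 0.085 ]
blue [144, 102, 8, 6, 24] [147.5, 104.3] [0.7836 0.4046 0.085 ]
blue [106, 106, 9, 7, 30] [109.6, 108.7] [0.7729 0.5112 0.085 ]
blue [344, 169, 17, 17, 188] [352.1, 177.2] [ 0.5694 -0.1627  0.085 ]
blue [377, 226, 18, 17, 249] [385.3, 234.1] [ 0.4113 -0.2491  0.085 ]
orange [79, 83, 83, 43, 2174] [121.2, 104.8] [0.7947 0.4918 0.047 ]
orange [212, 133, 6, 11, 36] [214.9, 138.6] [0.6912 0.2203 0.047 ]
orange [185, 189, 8, 3, 20] [188.0, 190.2] [0.5431 0.2987 0.047 ]
white [204, 132, 9, 9, 58] [207.6, 136.1] [0.7063 0.2457 0.012 ]
white [290, 135, 12, 24, 25] [295.7, 146.2] [ 0.6718 -0.0157  0.012 ]
white [249, 160, 115, 46, 2446] [314.5, 183.0] [ 0.5614 -0.0688  0.012 ]
white [249, 169, 33, 32, 755] [265.2, 185.3] [0.5568 0.0767 0.012 ]
white [181, 183, 26, 16, 150] [193.5, 190.3] [0.5452 0.2886 0.012 ]
white [76, 322, 9, 19, 50] [79.9, 328.6] [0.1479 0.6207 0.012 ]
```

View pics/z0.png

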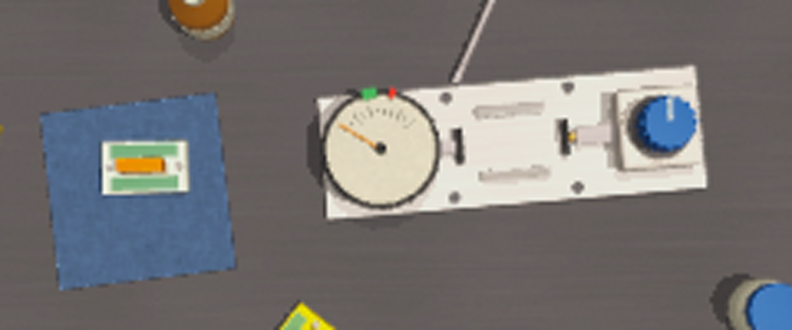

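Run:
```python
from h import *
o=robot.get_obs(); c=cal('wrist'); Rm=cv2.Rodrigues(c['rvec'])[0]; C=-Rm.T@c['tvec']
Rt=R.from_euler('xyz',o['ee_rot'])
print('cam in tool',Rt.inv().apply(C-o['tool_pos']).round(4),'view dir',Rt.inv().apply(Rm.T[:,2]).round(3),'imgx',Rt.inv().apply(Rm.T[:,0]).round(3), C)
go([.545,.285,.22],1.571)
c=cal('top'); print(ray(c,192.4,190,.047))
```

```text
cam in tool [ 0.0657 -0.0003 -0.1954] view dir [-0.228 -0.     0.974] imgx [0.001 1.    0.   ] [0.18553649 0.52147173 0.38344543]
shift cm [-36.15  -5.2   -3.19] turn [-1.6000e-03  8.0000e-04  1.1098e+00]
[0.5434607  0.28604759 0.047     ]
```

Call:
apply_moves:
  moves:
    - [[-4, -0.6, -0.4], [0, 0, 0.12], 1]
    - [[-8, -1.2, -0.8], [0, 0, 0.24], 1]
    - [[-12, -1.8, -1.2], [0, 0, 0.36], 1]
    - [[-16, -2.4, -1.6], [0, 0, 0.48], 1]
    - [[-20, -3, -2], [0, 0, 0.6], 1]
    - [[-24, -3.6, -2.4], [0, 0, 0.72], 1]
    - [[-28, -4.2, -2.8], [0, 0, 0.84], 1]
    - [[-32, -4.8, -3.2], [0, 0, 0.96], 1]
    - [[-36.1, -5.2, -3.2], [0, 0, 1.08], 1]
    - [[-36.1, -5.2, -3.2], [0, 0, 1.11], 1]

```text
time: 0.98
tool_pos: [0.5501, 0.2802, 0.2192]
ee_rot: [3.141, 0.003, 1.558]
wrist_force: [-1.3, 0.4, 0.1]
width: 0.0942
```

Run:
```python
from h import *
c,im=snap('wrist','w1.png'); o=robot.get_obs(); print(o['time'],o['tool_pos'],o['ee_rot'],o['joint_positions'])
```

```text
1.0333 [0.54740554 0.28251065 0.21923094] [-3.13980955e+00  1.44731515e-03  1.56231445e+00] [ 3.84816086e-01  2.34657124e-01  1.14306688e+00 -6.66118233e-04
  1.76607024e+00  3.93170721e-01]
```

View pics/w1.png

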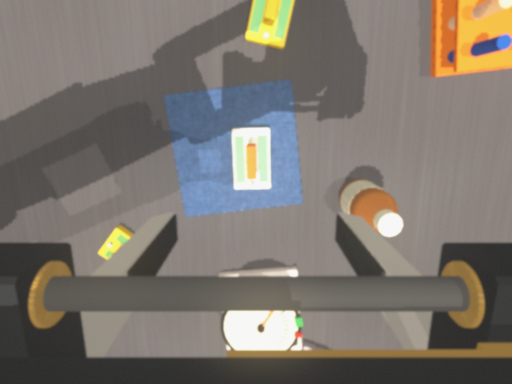

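```bash
cat > cas.py <<'E'
from h import *
def cas(c,im,zb,zr):
    out={}
    m,b=blobs(im,(5,150,120),(18,255,255),40)
    b=[x for x in b if x[1][1]<230 and 200<x[1][0]<300]
    return b
E
python3 - <<'E'
from h import *
c=cal('wrist'); im=cv2.imread('pics/w1.png')
m,b=blobs(im,(5,150,120),(18,255,255),40)
for s,ce,_ in b: print('or',s,ce)
m,b2=blobs(im,(0,0,170),(180,45,255),100)
g,_b=blobs(im,(35,30,100),(85,140,255),40)
x=np.zeros_like(m); x[115:200,215:290]=(m|g)[115:200,215:290]
x=cv2.morphologyEx(x,cv2.MORPH_CLOSE,np.ones((3,3)))
ct=max(cv2.findContours(x,0,2)[0],key=cv2.contourArea); r=cv2.minAreaRect(ct); print(r)
bp=cv2.boxPoints(r); P=np.array([ray(c,*p,.017) for p in bp]); print(P.round(4),P.mean(0).round(4))
for i in range(4):
    d=P[(i+1)%4]-P[i]; print(np.linalg.norm(d).round(4),np.arctan2(d[1],d[0]).round(3))
for s,ce,mk in b:
    if 115<ce[1]<200 and 215<ce[0]<290:
        ys,xs=np.nonzero(mk); 
        for z in (.047,.040): print('rib',ray(c,*ce,z).round(4))
        print(cv2.minAreaRect(np.stack([xs,ys],1).astype(np.float32)))
E
```

```text
or [431, 0, 81, 76, 1973] [446.1, 38.3]
or [462, 0, 25, 20, 175] [470.6, 9.8]
or [461, 32, 37, 26, 248] [474.7, 43.2]
or [352, 190, 44, 35, 800] [372.0, 204.0]
((250.9562225341797, 158.11729431152344), (62.49473190307617, 39.43120193481445), 88.66777801513672)
[[0.5163 0.3309 0.017 ]
 [0.5645 0.3316 0.017 ]
 [0.5665 0.2531 0.017 ]
 [0.5161 0.2522 0.017 ]] [0.5408 0.2919 0.017 ]
0.0482 0.015
0.0786 -1.545
0.0505 -3.125
0.0786 1.568
```

Call:
apply_moves:
  moves:
    - [[0.2, -0.2, 2], [0, 0, 0], 1]
    - [[0.5, -0.4, 4], [0, 0, 0], 1]
    - [[0.5, -0.5, 6], [0, 0, 0], 1]
    - [[0.5, -0.5, 8], [0, 0, 0], 1]
    - [[0.5, -0.5, 8], [0, 0, 0], 1]
    - [[0.5, -0.5, 8], [0, 0, 0], 1]
    - [[0.5, -0.5, 8], [0, 0, 0], 1]
    - [[0.5, -0.5, 8], [0, 0, 0], 1]
    - [[0.5, -0.5, 8], [0, 0, 0], 1]
    - [[0.5, -0.5, 8], [0, 0, 0], 1]

```text
time: 1.87
tool_pos: [0.5404, 0.2909, 0.1425]
ee_rot: [3.139, -0.001, 1.571]
wrist_force: [-0.2, -0.1, -0.8]
width: 0.0937
```

Run:
```python
from h import *
o=robot.get_obs(); print(o['time'],o['tool_pos'],o['ee_rot'])
c,im=snap('wrist','w2.png'); 
o=robot.get_obs(); print(o['time'],o['tool_pos'],o['ee_rot'])
m,b=blobs(im,(3,120,100),(20,255,255),40)
for s,ce,mk in b:
    ys,xs=np.nonzero(mk); print('or',s,ce,ray(c,*ce,.047).round(4),cv2.minAreaRect(np.stack([xs,ys],1).astype(np.float32)))
np.set_printoptions(suppress=True)
go([.543,.289,.15],1.5708)
```

```text
1.8667 [0.5404468  0.2908915  0.14254134] [ 3.13919914e+00 -1.13763833e-03  1.57096951e+00]
1.9167 [0.54029347 0.29077306 0.14219711] [ 3.13977582e+00 -8.43730728e-04  1.57089484e+00]
or [480, 0, 32, 84, 2082] [495.2, 39.2] [0.7427 0.4173 0.047 ] ((495.5, 41.5), (83.0, 31.0), 90.0)
or [367, 206, 20, 15, 54] [374.6, 211.7] [0.6536 0.265  0.047 ] ((375.28094482421875, 211.34564208984375), (4.110021114349365, 23.600845336914062), 53.61564636230469)
or [384, 221, 59, 46, 1565] [412.8, 239.6] [0.6933 0.2367 0.047 ] ((414.7500305175781, 240.25), (52.325897216796875, 38.890869140625), 45.0)
or [28, 261, 43, 67, 1370] [44.5, 294.7] [0.3267 0.1773 0.047 ] ((47.41783142089844, 293.89813232421875), (37.6281623840332, 69.14913940429688), 9.926244735717773)
or [442, 261, 43, 67, 1373] [467.7, 294.6] [0.7558 0.177  0.047 ] ((464.4730224609375, 293.9172058105469), (69.14913940429688, 37.406532287597656), 80.07376098632812)
or [229, 342, 283, 16, 2204] [392.1, 352.5] [0.6856 0.1085 0.047 ] ((370.0, 349.5), (15.0, 282.0), 90.0)
shift cm [-0.18  0.27 -0.78] turn [ 0.0018 -0.0008  0.0001]
```

View pics/w2.png

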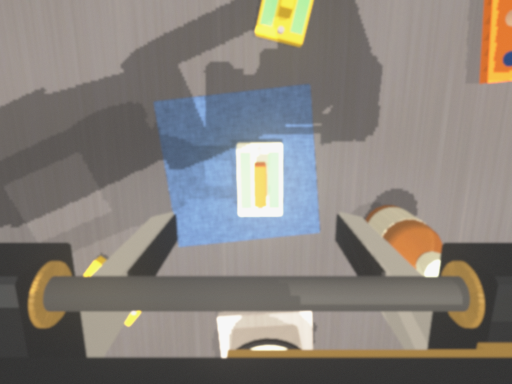

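```bash
python3 - <<'E'
from h import *
c=cal('wrist'); im=cv2.imread('pics/w2.png')
print(cv2.cvtColor(im[160:215:6,260:261],cv2.COLOR_BGR2HSV).reshape(-1,3).tolist())
h=cv2.cvtColor(im,cv2.COLOR_BGR2HSV)
sub=np.zeros(im.shape[:2],np.uint8); sub[130:225,225:295]=255
rib=cv2.inRange(h,(3,120,100),(28,255,255))&sub
nb=(cv2.bitwise_not(cv2.inRange(h,(95,60,0),(130,255,255))))&sub
for nm,x,z in (('rib',rib,.047),('body',nb,.017)):
    ct=max(cv2.findContours(x,0,2)[0],key=cv2.contourArea); r=cv2.minAreaRect(ct); print(nm,r)
    P=np.array([ray(c,*p,z) for p in cv2.boxPoints(r)]); print(P.round(4).tolist(),P.mean(0).round(4))
E
python3 - <<'E'
import cv2
im=cv2.imread('pics/w2.png');cv2.imwrite('pics/z1.png',cv2.resize(im[130:230,215:305],None,fx=6,fy=6,interpolation=cv2.INTER_NEAREST))
E
```

```text
[[26, 36, 238], [16, 153, 247], [25, 136, 247], [25, 134, 247], [25, 134, 247], [25, 133, 247], [25, 134, 247], [25, 135, 247], [19, 18, 247], [0, 0, 247]]
rib ((260.3870849609375, 184.4337158203125), (43.09449005126953, 9.857309341430664), 88.40885925292969)
[[0.5394, 0.3117, 0.047], [0.5484, 0.3119, 0.047], [0.5498, 0.2708, 0.047], [0.5405, 0.2706, 0.047]] [0.5445 0.2913 0.047 ]
body ((258.5, 177.5), (49.0, 79.0), 0.0)
[[0.5174, 0.2498, 0.017], [0.5186, 0.3322, 0.017], [0.5673, 0.3322, 0.017], [0.569, 0.2498, 0.017]] [0.5431 0.291  0.017 ]
```

View pics/z1.png

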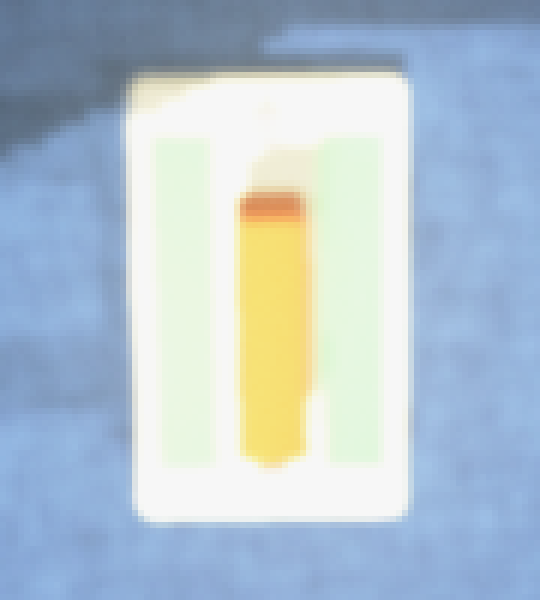

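Run:
```python
from h import *
np.set_printoptions(suppress=True)
c=cal('wrist')
z=lambda x,y,h: ray(c,215+x/6-.5,130+y/6-.5,h).round(4)
print(z(272,343,.047)); 
B=[z(128,74,.017),z(406,74,.017),z(410,521,.017),z(134,521,.017)]
print(B,np.mean(B,0))
for t in ([.5435,.290,.06],[.5435,.290,.035]): go(t,1.5708)
print(proj(c,[.5403,.2908,.0]))
```

```text
[0.544  0.2894 0.047 ]
[array([0.5204, 0.3284, 0.017 ]), array([0.5666, 0.3284, 0.017 ]), array([0.5688, 0.2505, 0.017 ]), array([0.5204, 0.2505, 0.017 ])] [0.54405 0.28945 0.017  ]
shift cm [-0.08  0.31  8.22] turn [ 0.0018 -0.0008  0.0001]
shift cm [-0.09  0.3  10.72] turn [ 0.0018 -0.0008  0.0001]
[[255.77124212 175.67264936]]
```

Call:
apply_moves:
  moves:
    - [[-0.1, 0.36, 3], [0.002, 0, 0.01], 0.9]
    - [[-0.1, 0.36, 6], [0.002, 0, 0.01], 0.7]
    - [[-0.1, 0.36, 8], [0.002, 0, 0.01], 0.6]
    - [[-0.1, 0.36, 8.5], [0.002, 0, 0.01], 0.6]
    - [[-0.1, 0.36, 8.5], [0.002, 0, 0.01], 0.6]
    - [[-0.1, 0.36, 8.5], [0.002, 0, 0.01], 0.6]
    - [[-0.1, 0.36, 8.5], [0.002, 0, 0.01], 0.6]
    - [[-0.1, 0.36, 8.5], [0.002, 0, 0.01], 0.6]
    - [[-0.1, 0.36, 8.5], [0.002, 0, 0.01], 0.6]
    - [[-0.1, 0.36, 8.5], [0.002, 0, 0.01], 0.6]

```text
time: 2.75
tool_pos: [0.5441, 0.2898, 0.0573]
ee_rot: [3.142, -0.001, 1.561]
wrist_force: [-0.2, 1.0, 0.2]
width: 0.0563
```

Run:
```python
from h import *
np.set_printoptions(suppress=True)
o=robot.get_obs(); print(o['time'],o['tool_pos'],o['ee_rot'],o['wrist_force'],o['wrist_torque'],o['width'])
c,im=snap('side','s1.png');cv2.imwrite('pics/z2.png',cv2.resize(im[80:280,120:380],None,fx=3,fy=3))
go([.5438,.2895,.0365],1.5708+.01)
```

```text
2.75 [0.54406699 0.28984663 0.05728604] [ 3.1415572  -0.00091085  1.56084739] [-0.20110134  1.03283396  0.22775256] [-0.09654528  0.07845408 -0.01595694] 0.05629707824116961
shift cm [-0.03 -0.01  2.05] turn [-0.0005 -0.0007 -0.02  ]
```

View pics/z2.png

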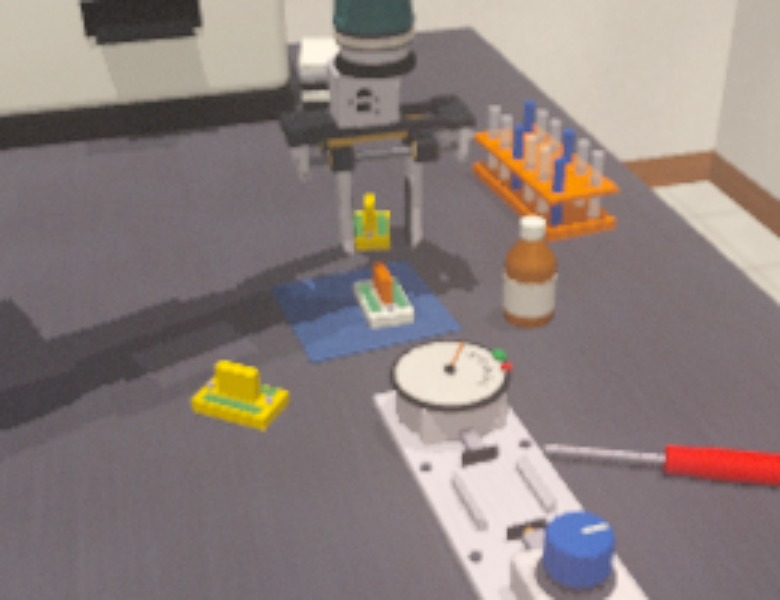

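Run:
```python
from h import *
c=cal('side'); im=cv2.imread('pics/s1.png')
o=robot.get_obs(); print(o['tool_pos'], getattr(robot,'tips_ahead',None), o['time'])
p=o['tool_pos']; w=o['width']/2
for q in ([p[0]-w,p[1],p[2]-.014],[p[0]+w,p[1],p[2]-.014],[.544,.2895,.047],[.544,.2895,.003]):
    uv=proj(c,[q])[0]; print(q,uv,(uv-[120,80])*3)
```

```text
[0.54386375 0.28976586 0.05695683] 0.014 2.8
[np.float64(0.5156803369670919), np.float64(0.28976586081082256), np.float64(0.042956830291718304)] [237.53464099 172.11595342] [352.60392297 276.34786027]
[np.float64(0.5720471642309974), np.float64(0.28976586081082256), np.float64(0.042956830291718304)] [255.24285864 169.60642272] [405.72857592 268.81926815]
[0.544, 0.2895, 0.047] [246.46284645 169.74096155] [379.38853936 269.22288466]
[0.544, 0.2895, 0.003] [246.87458498 181.98006826] [380.62375494 305.94020477]
```

Run:
```python
from h import *
o=robot.get_obs(); print(o['tool_pos'],o['time'],o['width'])
c,im=snap('side','s2.png');cv2.imwrite('pics/z3.png',cv2.resize(im[120:200,200:300],None,fx=6,fy=6,interpolation=cv2.INTER_NEAREST))
c,im=snap('wrist','w3.png')
p=o['tool_pos']; w=o['width']/2
for dx in (-w,w):
  for dz in (-.014,.03): print(proj(c,[[p[0]+dx,p[1]-.008,p[2]+dz]]), proj(c,[[p[0]+dx,p[1]+.008,p[2]+dz]]))
```

```text
[0.54386375 0.28976586 0.05695683] 2.8 0.05636682726390554
[[215.58554926 222.7274859 ]] [[214.68342495 200.33902563]]
[[205.77117062 249.15185389]] [[204.44088977 221.80064115]]
[[297.35663621 222.01739904]] [[297.83090382 199.60033906]]
[[307.28744863 248.29420815]] [[308.08718322 220.89964501]]
```

View pics/z3.png

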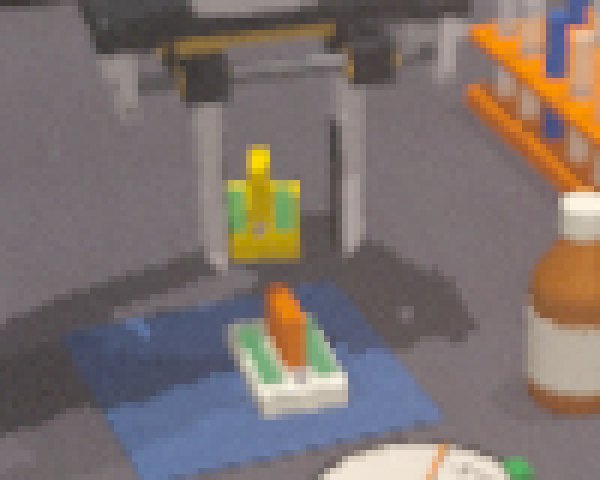

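View pics/w3.png

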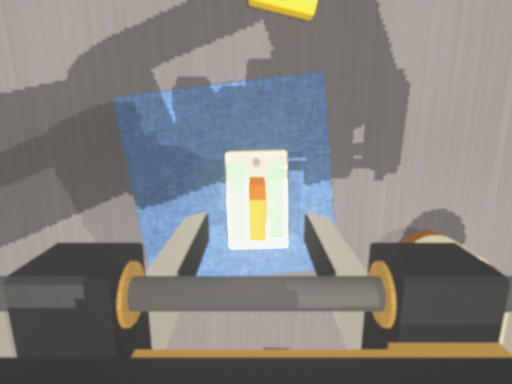

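Call:
apply_moves:
  moves:
    - [[0, 0, 1], [0, 0, -0.02], 0.6]
    - [[0, 0, 2], [0, 0, -0.02], 0.6]
    - [[0, 0, 2], [0, 0, -0.02], 0.6]
    - [[0, 0, 2], [0, 0, -0.02], 0.6]
    - [[0, 0, 2], [0, 0, -0.02], 0.6]
    - [[0, 0, 2], [0, 0, -0.02], 0.6]
    - [[0, 0, 2], [0, 0, -0.02], 0.6]
    - [[0, 0, 2], [0, 0, -0.02], 0.6]
    - [[0, 0, 2], [0, 0, -0.02], 0.6]
    - [[0, 0, 2], [0, 0, -0.02], 0.6]

```text
time: 3.73
tool_pos: [0.5435, 0.2896, 0.0363]
ee_rot: [-3.14, -0.0, 1.581]
wrist_force: [0.2, 0.0, 0.6]
width: 0.0569
```

Run:
```python
from h import *
o=robot.get_obs(); print(o['tool_pos'],o['time'],o['width'],o['wrist_force'])
c,im=snap('side','s3.png');a=cv2.resize(im[120:200,200:300],None,fx=4,fy=4,interpolation=cv2.INTER_NEAREST)
c,im=snap('wrist','w4.png');b=cv2.resize(im[130:250,190:330],None,fx=2.66,fy=2.66)
cv2.imwrite('pics/z4.png',np.hstack([a,b[:320]]) if b.shape[0]>=320 else np.hstack([a[:b.shape[0]],b]))
```

```text
[0.54352189 0.28960984 0.03626438] 3.7333 0.05687229380242394 [0.17152082 0.03317933 0.5792116 ]
```

View pics/z4.png

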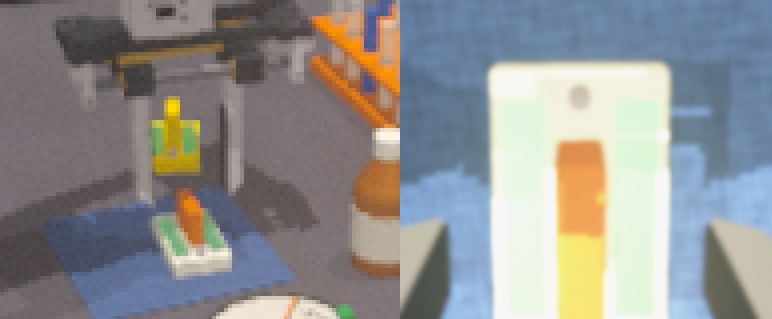

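Call:
apply_moves:
  moves:
    - [[0, 0, 0], [0, 0, 0], 0.4]
    - [[0, 0, 0], [0, 0, 0], 0.2]
    - [[0, 0, 0], [0, 0, 0], 0.1]
    - [[0, 0, 0], [0, 0, 0], 0.05]
    - [[0, 0, 0], [0, 0, 0], 0]
    - [[0, 0, 0], [0, 0, 0], 0]
    - [[0, 0, 0], [0, 0, 0], 0]
    - [[0, 0, 0], [0, 0, 0], 0]
    - [[0, 0, 0], [0, 0, 0], 0]
    - [[0, 0, 0], [0, 0, 0], 0]

```text
time: 4.67
tool_pos: [0.5434, 0.2896, 0.036]
ee_rot: [-3.14, -0.0, 1.581]
wrist_force: [-0.1, 0.2, 0.1]
width: 0.0008
```

Run:
```python
from h import *
o=robot.get_obs(); print(o['tool_pos'],o['time'],o['width'],o['wrist_force'])
c,im=snap('side','s4.png');a=cv2.resize(im[120:200,200:300],None,fx=4,fy=4,interpolation=cv2.INTER_NEAREST)
c,im=snap('wrist','w5.png');b=cv2.resize(im[130:250,190:330],None,fx=2.66,fy=2.66)
cv2.imwrite('pics/z5.png',np.hstack([a[:b.shape[0]],b]))
```

```text
[0.54339857 0.28957209 0.03600933] 4.6667 0.0007926754246838718 [-0.10761397  0.19328947  0.06952201]
```

View pics/z5.png

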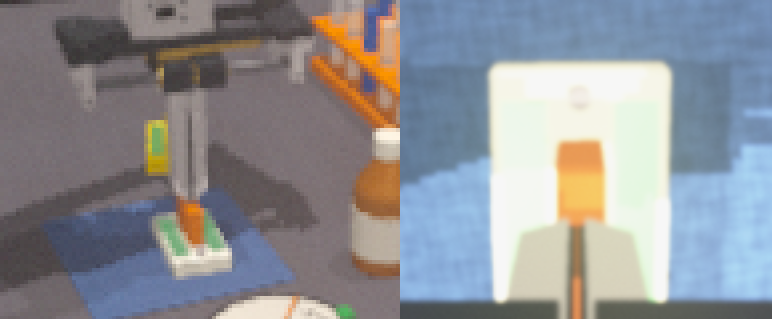

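Run:
```python
from h import *
def rayy(c,u,v,y):
    Rm=cv2.Rodrigues(np.array(c['rvec']))[0]; t=np.array(c['tvec'])
    C=-Rm.T@t; d=Rm.T@np.array([(u-c['cx'])/c['fx'],(v-c['cy'])/c['fy'],1])
    return C+d*(y-C[1])/d[1]
print(rayy(cal('wrist'),256.5,213.5,.2976),rayy(cal('side'),247.5,169.2,.2816))
im=cv2.imread('pics/w5.png');cv2.imwrite('pics/z6.png',cv2.resize(im[190:290,206:306],None,fx=6,fy=6,interpolation=cv2.INTER_NEAREST))
```

```text
[0.54354295 0.2976     0.05219799] [0.54552447 0.2816     0.05283117]
```

View pics/z6.png

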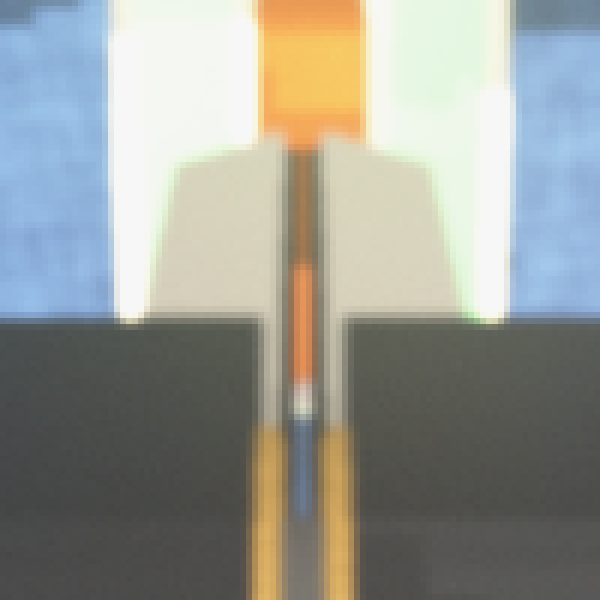

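Call:
apply_moves:
  moves:
    - [[0, 0, 0], [0, 0, 0], 0.35]
    - [[0, 0, 0], [0, 0, 0], 0.35]
    - [[0, 0, 0], [0, 0, 0], 0.35]
    - [[0, 0, 0.3], [0, 0, 0], 0.35]
    - [[0, 0, 0.7], [0, 0, 0], 0.35]
    - [[0, 0, 1.1], [0, 0, 0], 0.35]
    - [[0, 0, 1.5], [0, 0, 0], 0.35]
    - [[0, 0, 1.9], [0, 0, 0], 0.35]
    - [[0, 0, 2.2], [0, 0, 0], 0.35]
    - [[0, 0, 2.2], [0, 0, 0], 0.35]

```text
time: 5.6
tool_pos: [0.5426, 0.2893, 0.0127]
ee_rot: [-3.138, 0.001, 1.581]
wrist_force: [0.2, -0.5, -0.1]
width: 0.033
```

Run:
```python
from h import *
o=robot.get_obs(); print(o['tool_pos'],o['time'],o['width'],o['wrist_force'])
c,im=snap('side','s5.png');a=cv2.resize(im[120:200,200:300],None,fx=4,fy=4,interpolation=cv2.INTER_NEAREST)
c,im=snap('wrist','w6.png');b=cv2.resize(im[130:250,190:330],None,fx=2.66,fy=2.66)
cv2.imwrite('pics/z7.png',np.hstack([a[:b.shape[0]],b]))
```

```text
[0.5426449  0.28926754 0.01273906] 5.6 0.032984963253119275 [ 0.15038141 -0.45528511 -0.10522669]
```

View pics/z7.png

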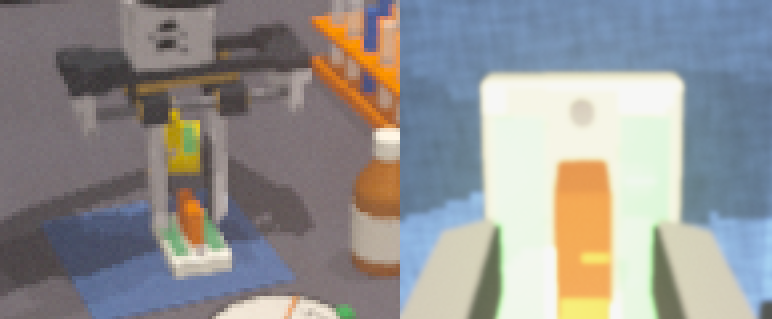

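Call:
apply_moves:
  moves:
    - [[0, 0.1, 0.2], [0, 0, 0], 0.35]
    - [[0, 0.1, 0.4], [0, 0, 0], 0.35]
    - [[0, 0.1, 0.4], [0, 0, 0], 0.3]
    - [[0, 0.1, 0.4], [0, 0, 0], 0.25]
    - [[0, 0.1, 0.4], [0, 0, 0], 0.2]
    - [[0, 0.1, 0.4], [0, 0, 0], 0.15]
    - [[0, 0.1, 0.4], [0, 0, 0], 0.1]
    - [[0, 0.1, 0.4], [0, 0, 0], 0.05]
    - [[0, 0.1, 0.4], [0, 0, 0], 0.05]
    - [[0, 0.1, 0.4], [0, 0, 0], 0.05]

```text
time: 6.53
tool_pos: [0.5444, 0.2896, 0.0101]
ee_rot: [-3.14, -0.0, 1.581]
wrist_force: [-0.2, -1.0, -0.1]
width: 0.0118
```

Run:
```python
from h import *
o=robot.get_obs(); print(o['tool_pos'],o['time'],o['width'],o['wrist_force'])
c,im=snap('side','s6.png');a=cv2.resize(im[120:200,200:300],None,fx=4,fy=4,interpolation=cv2.INTER_NEAREST)
c,im=snap('wrist','w7.png');b=cv2.resize(im[130:250,190:330],None,fx=2.66,fy=2.66)
cv2.imwrite('pics/z8.png',np.hstack([a[:b.shape[0]],b]))
```

```text
[0.5443552  0.28960093 0.01010907] 6.5333 0.011789988707033043 [-0.16983156 -1.03729959 -0.07608194]
```

View pics/z8.png

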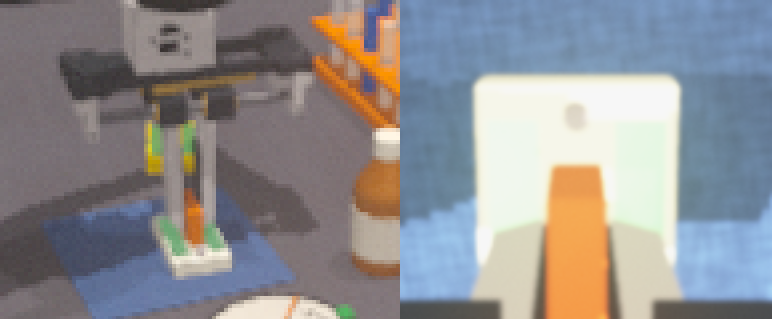

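Run:
```python
from h import *
np.set_printoptions(suppress=True)
c=cal('top'); im=cv2.imread('pics/top0.png')
P=[ray(c,150+x/3.3-.35,140+y/3.3-.35,.012) for x,y in ((320,98),(695,66),(706,187),(327,217))]
P=np.array(P); print(P.round(4)); print('centre',P.mean(0).round(4))
print('lens',[np.linalg.norm(P[i]-P[(i+1)%4]).round(4) for i in range(4)])
d=(P[0]+P[3]-P[1]-P[2]); print('yaw',np.arctan2(-d[0],d[1]))
```

```text
[[ 0.605   0.1309  0.012 ]
 [ 0.6287 -0.2056  0.012 ]
 [ 0.5199 -0.2122  0.012 ]
 [ 0.4982  0.126   0.012 ]]
centre [ 0.5629 -0.0402  0.012 ]
lens [np.float64(0.3373), np.float64(0.1089), np.float64(0.3389), np.float64(0.107)]
yaw 0.06720539100337551
```

Call:
apply_moves:
  moves:
    - [[0, 0, -0.5], [0, 0, 0], 0.05]
    - [[0, 0, -2], [0, 0, 0], 0.05]
    - [[0, 0, -4], [0, 0, 0], 0.05]
    - [[0, 0, -7], [0, 0, 0], 0.05]
    - [[0, 0, -10], [0, 0, 0], 0.05]
    - [[0, 0, -13], [0, 0, 0], 0.05]
    - [[0, 0, -16], [0, 0, 0], 0.05]
    - [[0, 0, -18], [0, 0, 0], 0.05]
    - [[0, 0, -18], [0, 0, 0], 0.05]
    - [[0, 0, -18], [0, 0, 0], 0.05]

```text
time: 7.47
tool_pos: [0.5453, 0.2898, 0.1913]
ee_rot: [3.141, -0.001, 1.581]
wrist_force: [0.1, -0.4, -1.1]
width: 0.0118
```

Call:
apply_moves:
  moves:
    - [[-2, 0.3, -1], [0, 0, 0], 0.05]
    - [[-6, 0.6, -2], [0, 0, 0], 0.05]
    - [[-10, 0.9, -3], [0, 0, 0], 0.05]
    - [[-14, 1.2, -4], [0, 0, 0], 0.05]
    - [[-18, 1.5, -4], [0, 0, -0.02], 0.05]
    - [[-22, 1.8, -4], [0, 0, -0.04], 0.05]
    - [[-26, 2.1, -4], [0, 0, -0.057], 0.05]
    - [[-30, 2.3, -4], [0, 0, -0.057], 0.05]
    - [[-34, 2.4, -4], [0, 0, -0.057], 0.05]
    - [[-38, 2.5, -4], [0, 0, -0.057], 0.05]

```text
time: 8.3
tool_pos: [0.5721, -0.0918, 0.2264]
ee_rot: [-3.134, -0.002, 1.638]
wrist_force: [0.4, -0.2, -0.1]
width: 0.0118
```

Call:
apply_moves:
  moves:
    - [[-1, 0, 0], [0, 0, 0], 0.05]
    - [[-2, 0, 0], [0, 0, 0], 0.05]
    - [[-3, 0, 0], [0, 0, 0], 0.05]
    - [[-3, 0, 0], [0, 0, 0], 0.05]
    - [[-3, 0, 0], [0, 0, 0], 0.05]
    - [[-3, 0, 0], [0, 0, 0], 0.05]
    - [[-3, 0, 0], [0, 0, 0], 0.05]
    - [[-3, 0, 0], [0, 0, 0], 0.05]
    - [[-3, 0, 0], [0, 0, 0], 0.05]
    - [[-3, 0, 0], [0, 0, 0], 0.05]

```text
time: 9.13
tool_pos: [0.5756, -0.1196, 0.2301]
ee_rot: [-3.14, -0.0, 1.639]
wrist_force: [0.7, -0.2, -1.6]
width: 0.012
```

Run:
```python
from h import *
np.set_printoptions(suppress=True)
o=robot.get_obs(); print(o['tool_pos'],o['ee_rot'],o['time'],o['width'],o['wrist_force'])
c,im=snap('wrist','w8.png')
```

```text
[ 0.57563906 -0.11958257  0.23010393] [-3.13999402 -0.00014648  1.63862999] 9.1333 0.011960743075332158 [ 0.6525243  -0.17448844 -1.55587353]
```

View pics/w8.png

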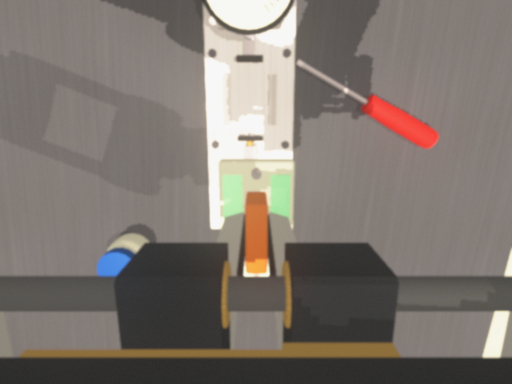

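Run:
```python
import cv2
im=cv2.imread('pics/w8.png')[30:160,195:305]
im=cv2.LUT(im,__import__('numpy').array([max(0,(i-150))*255//105 for i in range(256)],dtype='uint8'))
cv2.imwrite('pics/z9.png',cv2.resize(im,None,fx=4.6,fy=4.6,interpolation=cv2.INTER_CUBIC))
```

```text
(no output)
```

View pics/z9.png

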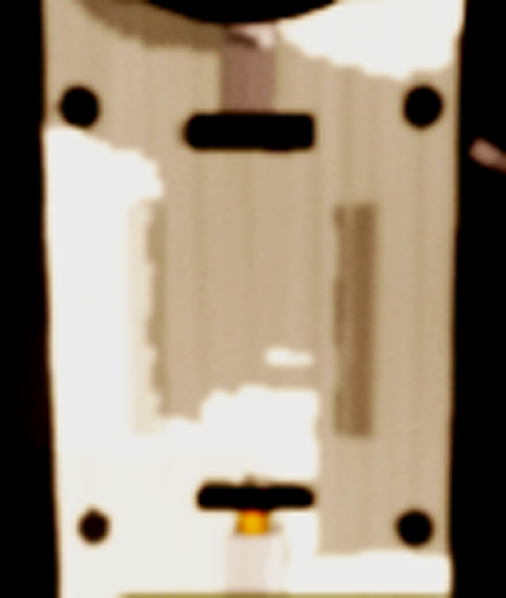

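Run:
```python
from h import *
np.set_printoptions(suppress=True)
c=cal('wrist')
z=lambda x,y,h: ray(c,195+x/4.6-.39,30+y/4.6-.39,h)
S=np.array([z(*p,.013) for p in ((79,106),(423,105),(93,526),(414,527))]); print(S.round(4),S.mean(0))
d=S[0]+S[1]-S[2]-S[3]; print('yaw',np.arctan2(-d[0],d[1]),np.linalg.norm(S[0]-S[1]),np.linalg.norm(S[0]-S[2]))
for nm,pts,h in (('wallR',((335,203),(335,437),(375,203),(375,437)),.025),('wallL',((128,203),(134,437),(160,203),(165,415)),.025),('jaw',((185,150),(317,150)),.025),('pad',((197,487),(313,487)),.025),('edge12',((45,130),(461,10),(55,560),(452,440)),.012)):
    print(nm,[z(*p,h).round(4).tolist() for p in pts])
# in cradle frame given yaw from S
yaw=np.arctan2(-d[0],d[1]); ex=np.array([np.cos(yaw),np.sin(yaw)]); ey=np.array([-np.sin(yaw),np.cos(yaw)]); o=S.mean(0)[:2]
for nm,pts,h in (('wallR',((335,203),(335,437),(375,203),(375,437)),.025),('wallL',((128,203),(134,437),(160,203),(165,415)),.025),('jaw',((185,150),(317,150)),.025),('pad',((197,487),(313,487)),.025),('edge12',((45,130),(461,40),(55,560),(452,440)),.012)):
    for p in pts:
        q=z(*p,h)[:2]-o; print(nm,(1e3*np.array([q@ex,q@ey])).round(1))
# rib in hand
```

```text
[[ 0.5127  0.0127  0.013 ]
 [ 0.6027  0.0191  0.013 ]
 [ 0.5206 -0.0966  0.013 ]
 [ 0.6101 -0.0907  0.013 ]] [ 0.56151104 -0.03887994  0.013     ]
yaw 0.06971855739560025 0.09017729516892298 0.10956317126807466
wallR [[0.5812, -0.0082, 0.025], [0.5857, -0.0673, 0.025], [0.5915, -0.0074, 0.025], [0.5964, -0.0665, 0.025]]
wallL [[0.5279, -0.0118, 0.025], [0.5321, -0.0709, 0.025], [0.5361, -0.0112, 0.025], [0.5401, -0.0646, 0.025]]
jaw [[0.5419, 0.0021, 0.025], [0.5756, 0.0044, 0.025]]
pad [[0.5497, -0.083, 0.025], [0.5808, -0.0808, 0.025]]
edge12 [[0.5038, 0.0063, 0.012], [0.6105, 0.0428, 0.012], [0.5102, -0.1069, 0.012], [0.6185, -0.0663, 0.012]]
wallR [21.8 29.3]
wallR [ 22.2 -30. ]
wallR [32.1 29.3]
wallR [ 32.9 -30. ]
wallL [-31.6  29.4]
wallL [-31.6 -29.9]
wallL [-23.4  29.4]
wallL [-23.1 -24.2]
jaw [-16.7  42.2]
jaw [17.1 42.2]
pad [-14.9 -43.2]
pad [ 16.4 -43.2]
edge12 [-54.4  49.1]
edge12 [54.7 70.9]
edge12 [-55.9 -64.3]
edge12 [ 54.9 -31.3]
```

Run:
```python
from h import *
np.set_printoptions(suppress=True)
im=cv2.imread('pics/w8.png')[150:280,205:305]
cv2.imwrite('pics/z10.png',cv2.resize(im,None,fx=4.6,fy=4.6,interpolation=cv2.INTER_CUBIC))
o=robot.get_obs();p=o['tool_pos'];Rt=R.from_euler('xyz',o['ee_rot'])
c=cal('wrist')
for u,v,z in ((219,160.5,.237),(294,160.5,.237),(247,193,.267),(266,193,.267)):
    print(Rt.inv().apply(ray(c,u,v,z)-p).round(4))
go([.5615,-.0389,.23],np.pi/2+.0697)
```

```text
[ 0.0379 -0.0221 -0.0069]
[ 0.038   0.0224 -0.007 ]
[ 0.0256 -0.0047 -0.0369]
[ 0.0256  0.005  -0.037 ]
shift cm [ 8.15 -0.86  0.01] turn [-0.0017 -0.0002 -0.0021]
```

View pics/z10.png

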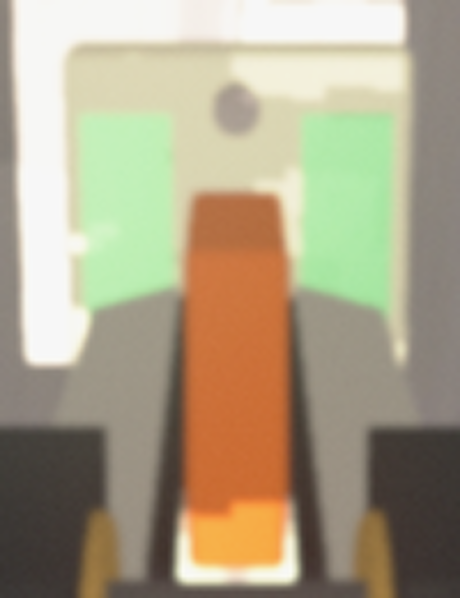

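Call:
apply_moves:
  moves:
    - [[3, -0.4, 0], [0, 0, 0], 0.05]
    - [[6, -0.8, 0], [0, 0, 0], 0.05]
    - [[8.1, -0.86, 0], [0, 0, 0], 0.05]
    - [[8.1, -0.86, 3], [0, 0, 0], 0.05]
    - [[8.1, -0.86, 6], [0, 0, 0], 0.05]
    - [[8.1, -0.86, 9], [0, 0, 0], 0.05]
    - [[8.1, -0.86, 12], [0, 0, 0], 0.05]
    - [[8.1, -0.86, 15], [0, 0, 0], 0.05]
    - [[8.1, -0.86, 17], [0, 0, 0], 0.05]
    - [[8.1, -0.86, 17], [0, 0, 0], 0.05]

```text
time: 10.02
tool_pos: [0.557, -0.0391, 0.0541]
ee_rot: [-3.129, -0.003, 1.638]
wrist_force: [-1.3, 0.3, -2.1]
width: 0.012
```

Run:
```python
from h import *
np.set_printoptions(suppress=True)
o=robot.get_obs(); print(o['tool_pos'],o['ee_rot'],o['time'],o['width'],o['wrist_force'])
c,im=snap('wrist','w9.png')
c,im=snap('side','s9.png');cv2.imwrite('pics/z11.png',cv2.resize(im[150:310,200:370],None,fx=3.6,fy=3.6,interpolation=cv2.INTER_CUBIC))
go([.5615,-.0389,.03],np.pi/2+.0697)
```

```text
[ 0.55701381 -0.0390618   0.05409319] [-3.12883768 -0.00282962  1.63789281] 10.0167 0.012018519468367583 [-1.34881216  0.31754732 -2.06844544]
shift cm [0.08 0.08 2.97] turn [-0.0032 -0.0006 -0.0026]
```

View pics/w9.png

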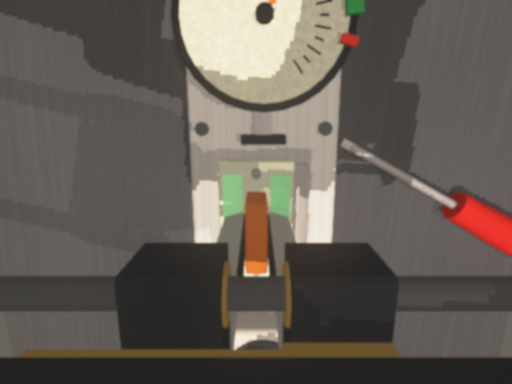

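View pics/z11.png

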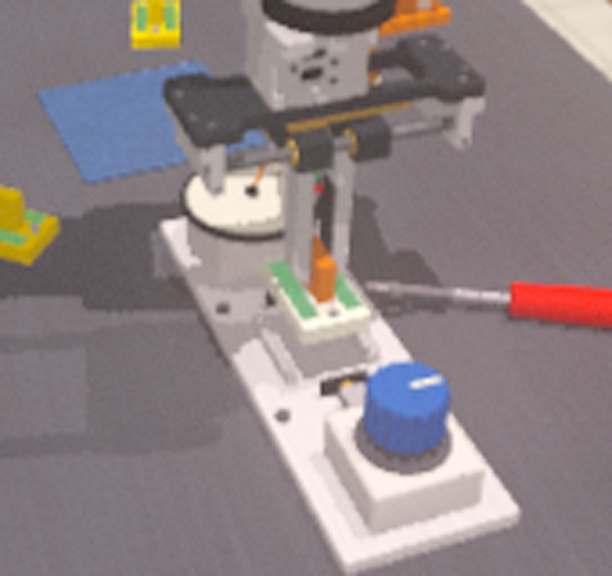

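Call:
apply_moves:
  moves:
    - [[0.08, 0.08, 0.5], [0, 0, 0], 0.05]
    - [[0.08, 0.08, 1], [0, 0, 0], 0.05]
    - [[0.08, 0.08, 1.5], [0, 0, 0], 0.05]
    - [[0.08, 0.08, 2], [0, 0, 0], 0.05]
    - [[0.08, 0.08, 2.5], [0, 0, 0], 0.05]
    - [[0.08, 0.08, 3], [0, 0, 0], 0.05]
    - [[0.08, 0.08, 3], [0, 0, 0], 0.05]
    - [[0.08, 0.08, 3], [0, 0, 0], 0.05]
    - [[0.08, 0.08, 3], [0, 0, 0], 0.05]
    - [[0.08, 0.08, 3], [0, 0, 0], 0.05]

```text
time: 10.95
tool_pos: [0.5622, -0.0391, 0.0303]
ee_rot: [-3.14, -0.0, 1.638]
wrist_force: [-0.5, -0.1, -0.1]
width: 0.0117
```

Run:
```python
from h import *
np.set_printoptions(suppress=True)
o=robot.get_obs(); print(o['tool_pos'],o['ee_rot'],o['time'],o['width'],o['wrist_force'])
c,im=snap('wrist','w10.png')
go([.5615,-.0389,.0195],np.pi/2+.0697)
```

```text
[ 0.56219153 -0.03906553  0.03026885] [-3.14029018 -0.00006194  1.63776707] 10.95 0.011745782403826292 [-0.50911093 -0.05036618 -0.14519842]
shift cm [ 0.02 -0.07  1.08] turn [-0.0012 -0.0001 -0.0027]
```

View pics/w10.png

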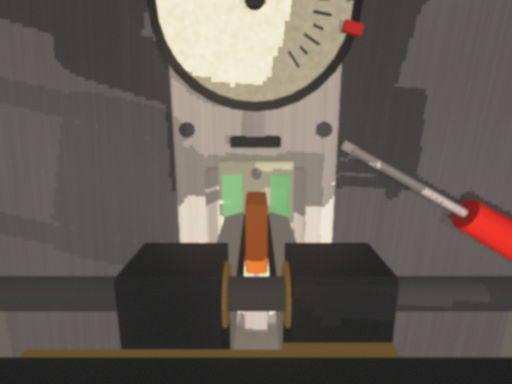

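Call:
apply_moves:
  moves:
    - [[0.02, -0.05, 0.2], [0, 0, 0], 0.05]
    - [[0.02, -0.07, 0.4], [0, 0, 0], 0.05]
    - [[0.02, -0.07, 0.55], [0, 0, 0], 0.05]
    - [[0.02, -0.07, 0.7], [0, 0, 0], 0.05]
    - [[0.02, -0.07, 0.8], [0, 0, 0], 0.05]
    - [[0.02, -0.07, 0.9], [0, 0, 0], 0.05]
    - [[0.02, -0.07, 1.0], [0, 0, 0], 0.05]
    - [[0.02, -0.07, 1.05], [0, 0, 0], 0.05]
    - [[0.02, -0.07, 1.1], [0, 0, 0], 0.05]
    - [[0.02, -0.07, 1.1], [0, 0, 0], 0.05]

```text
time: 11.83
tool_pos: [0.5612, -0.0389, 0.0191]
ee_rot: [-3.14, -0.0, 1.638]
wrist_force: [-0.9, 0.7, 0.2]
width: 0.0115
```

Run:
```python
from h import *
np.set_printoptions(suppress=True)
o=robot.get_obs(); print(o['tool_pos'],o['ee_rot'],o['time'],o['width'],o['wrist_force'])
c,im=snap('side','s10.png');cv2.imwrite('pics/z12.png',cv2.resize(im[150:310,200:370],None,fx=3.6,fy=3.6,interpolation=cv2.INTER_CUBIC))
go([.5615,-.0389,.0191],np.pi/2+.0697)
```

```text
[ 0.56123174 -0.03886624  0.01912631] [-3.13977621 -0.00017881  1.6377701 ] 11.8333 0.011476929696802913 [-0.91063506  0.69278557  0.17404234]
shift cm [-0.01  0.03 -0.  ] turn [-0.0018 -0.0002 -0.0027]
```

View pics/z12.png

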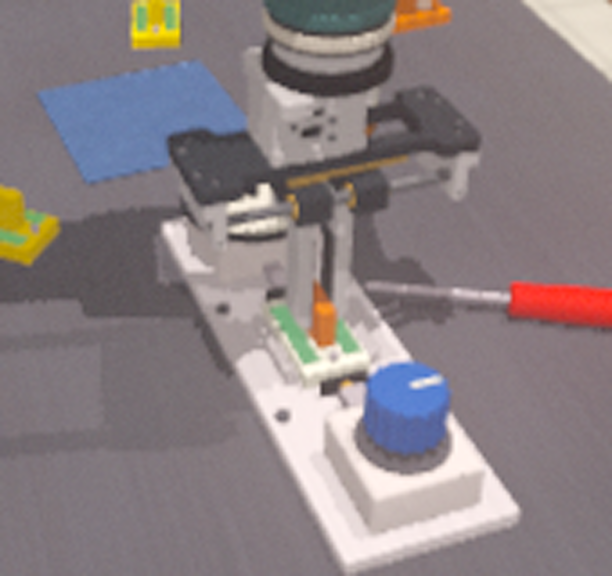

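Call:
apply_moves:
  moves:
    - [[0, 0.03, 0.03], [0, 0, 0], 0.05]
    - [[0, 0.03, 0.06], [0, 0, 0], 0.05]
    - [[0, 0.03, 0.09], [0, 0, 0], 0.05]
    - [[0, 0.03, 0.12], [0, 0, 0], 0.05]
    - [[0, 0.03, 0.12], [0, 0, 0], 0.05]
    - [[0, 0.03, 0.12], [0, 0, 0], 0.05]
    - [[0, 0.03, 0.12], [0, 0, 0], 0.05]
    - [[0, 0.03, 0.12], [0, 0, 0], 0.05]
    - [[0, 0.03, 0.12], [0, 0, 0], 0.05]
    - [[0, 0.03, 0.12], [0, 0, 0], 0.05]

```text
time: 12.72
tool_pos: [0.5612, -0.0389, 0.0191]
ee_rot: [-3.139, -0.0, 1.638]
wrist_force: [-5.0, -0.1, 7.2]
width: 0.0118
```

Call:
apply_moves:
  moves:
    - [[0, 0, -0.08], [0, 0, 0], 0.1]
    - [[0, 0, -0.08], [0, 0, 0], 0.2]
    - [[0, 0, -0.08], [0, 0, 0], 0.35]
    - [[0, 0, -0.1], [0, 0, 0], 0.35]
    - [[0, 0, -0.1], [0, 0, 0], 0.35]
    - [[0, 0, -1], [0, 0, 0], 0.35]
    - [[0, 0, -3], [0, 0, 0], 0.35]
    - [[0, 0, -6], [0, 0, 0], 0.5]
    - [[0, 0, -9], [0, 0, 0], 0.7]
    - [[0, 0, -12], [0, 0, 0], 0.8]

```text
time: 13.55
tool_pos: [0.5615, -0.0388, 0.1395]
ee_rot: [-3.14, -0.0, 1.638]
wrist_force: [0.0, 0.8, 0.3]
width: 0.0498
```

Call:
apply_moves:
  moves:
    - [[-3, 0, -3], [0, 0, 0], 0.8]
    - [[-6, 0, -5], [0, 0, 0], 0.8]
    - [[-9, 0, -5], [0, 0, 0], 0.8]
    - [[-9, 0, -5], [0, 0, 0], 0.8]
    - [[-9, 0, -5], [0, 0, 0], 0.8]
    - [[-9, 0, -5], [0, 0, 0], 0.8]
    - [[-9, 0, -5], [0, 0, 0], 0.8]
    - [[-9, 0, -5], [0, 0, 0], 0.8]
    - [[-9, 0, -5], [0, 0, 0], 0.8]
    - [[-9, 0, -5], [0, 0, 0], 0.8]

```text
time: 14.38
tool_pos: [0.5677, -0.1278, 0.1875]
ee_rot: [-3.139, -0.0, 1.639]
wrist_force: [-0.1, 0.1, -0.1]
width: 0.0756
```

Run:
```python
from h import *
np.set_printoptions(suppress=True)
o=robot.get_obs(); print(o['tool_pos'],o['ee_rot'],o['time'],o['width'],o['wrist_force'])
c,im=snap('wrist','w11.png')
c,im=snap('side','s11.png');cv2.imwrite('pics/z13.png',cv2.resize(im[150:310,200:370],None,fx=3.6,fy=3.6,interpolation=cv2.INTER_CUBIC))
```

```text
[ 0.56773191 -0.12775763  0.1874988 ] [-3.13917317 -0.00049731  1.63907239] 14.3833 0.07559305509071496 [-0.09476633  0.0604681  -0.09979586]
```

View pics/w11.png

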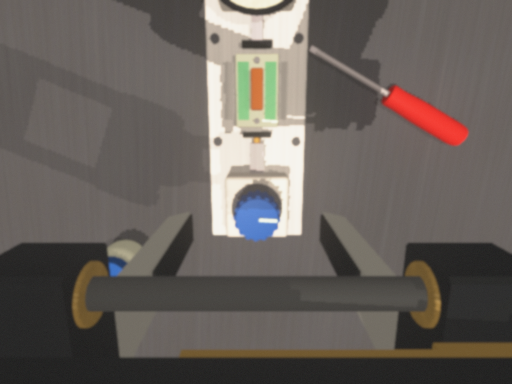

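View pics/z13.png

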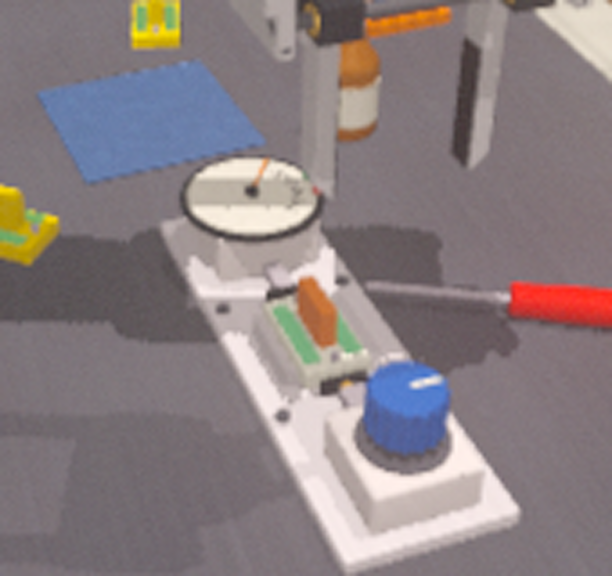

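Run:
```python
from h import *
np.set_printoptions(suppress=True)
im=cv2.imread('pics/w11.png'); c=cal('wrist')
m,b=blobs(im,(95,100,60),(130,255,255),100)
for s,ce,mk in b: print(s,ce)
cv2.imwrite('pics/z14.png',cv2.resize(im[165:255,210:310],None,fx=6,fy=6,interpolation=cv2.INTER_CUBIC))
yaw=.0697; n=np.array([.5615,-.0389]); ey=np.array([-np.sin(yaw),np.cos(yaw)]);ex=np.array([np.cos(yaw),np.sin(yaw)])
for z in (.085,): 
  for uv in ((257,217),):
    q=ray(c,*uv,z)[:2]; print(q,(q-n)@ex,(q-n)@ey)
```

```text
[235, 196, 44, 45, 1401] [255.6, 217.6]
[108, 258, 17, 19, 234] [114.8, 266.2]
[ 0.57079051 -0.16152609] 0.0007278367443938286 -0.12297536779327058
```

View pics/z14.png

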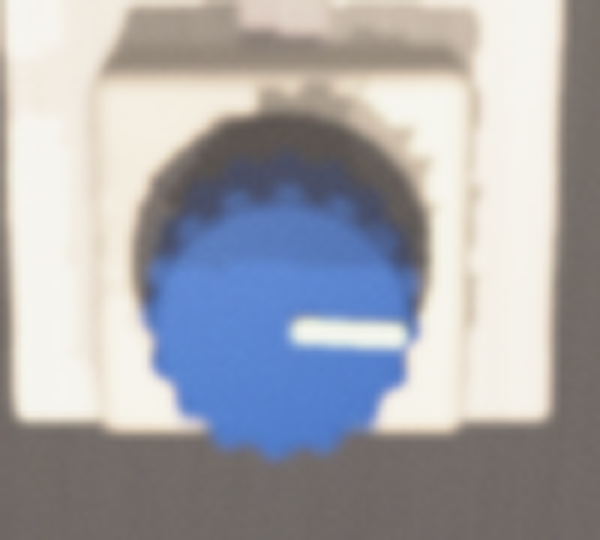

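Run:
```python
from h import *
np.set_printoptions(suppress=True)
c=cal('wrist')
yaw=.0697; n=np.array([.5615,-.0389]); ey=np.array([-np.sin(yaw),np.cos(yaw)]);ex=np.array([np.cos(yaw),np.sin(yaw)])
def L(q): q=q[:2]-n; return np.array([q@ex,q@ey])*1e3
z=lambda x,y,h: ray(c,210+x/6-.4,165+y/6-.4,h)
for nm,x,y,h in (('knob',281,330,.085),('kl',150,320,.085),('kr',415,320,.085),('kb',280,458,.085),('t',283,75,.045),('b',283,432,.045),('tl',98,250,.045),('tr',468,250,.045)):
    print(nm,z(x,y,h).round(4),L(z(x,y,h)).round(1))
np.save('/tmp/x',0)
go([*(n-.125*ey),.17],np.pi/2+.0697)
print(n-.125*ey, n+.115*ey)
c2=cal('top'); im=cv2.imread('pics/top0.png')
q=ray(c2,265.2,185.3,.058); print('dial',q,L(q))
```

```text
knob [ 0.5704 -0.1642  0.085 ] [   0.2 -125.7]
kl [ 0.549 -0.164  0.085] [ -21.2 -123.9]
kr [ 0.5921 -0.161   0.085 ] [  22.  -123.9]
kb [ 0.5718 -0.1865  0.085 ] [  -0. -148.]
t [ 0.5684 -0.1298  0.045 ] [  0.5 -91.1]
b [ 0.5731 -0.1979  0.045 ] [   0.5 -159.4]
tl [ 0.5368 -0.1648  0.045 ] [ -33.4 -123.8]
tr [ 0.6045 -0.1601  0.045 ] [  34.5 -123.9]
shift cm [-3.56  0.    1.76] turn [-0.0021 -0.0003 -0.0019]
[ 0.57020545 -0.16359649] [0.55349099 0.07582077]
dial [0.55287258 0.0774917  0.058     ] [ -0.50054096 116.70993458]
```

Call:
apply_moves:
  moves:
    - [[-1, 0, 0.5], [0, 0, -0.1], 0.8]
    - [[-2, 0, 1], [0, 0, -0.2], 0.8]
    - [[-3, 0, 2], [0, 0, -0.3], 0.8]
    - [[-3.6, 0, 4], [0, 0, -0.4], 0.8]
    - [[-3.6, 0, 6], [0, 0, -0.5], 0.8]
    - [[-3.6, 0, 6.5], [0, 0, -0.6], 0.8]
    - [[-3.6, 0, 6.5], [0, 0, -0.6], 0.8]
    - [[-3.6, 0, 6.5], [0, 0, -0.6], 0.8]
    - [[-3.6, 0, 6.5], [0, 0, -0.6], 0.8]
    - [[-3.6, 0, 6.5], [0, 0, -0.6], 0.8]

```text
time: 15.32
tool_pos: [0.5709, -0.1647, 0.1242]
ee_rot: [-3.141, 0.001, 2.237]
wrist_force: [0.1, 0.0, 0.1]
width: 0.0751
```

Run:
```python
from h import *
np.set_printoptions(suppress=True)
o=robot.get_obs(); print(o['tool_pos'],o['ee_rot'],o['time'],o['width'],o['wrist_force'],o['joint_positions'])
c,im=snap('wrist','w12.png')
c,im=snap('top','t12.png');cv2.imwrite('pics/z15.png',cv2.resize(im[140:230,230:390],None,fx=4,fy=4,interpolation=cv2.INTER_CUBIC))
go([.5705,-.1641,.0435],o['ee_rot'][2])
```

```text
[ 0.5709087  -0.16471297  0.12418176] [-3.14140739  0.00094238  2.23662855] 15.3167 0.07513673869402104 [0.07656819 0.03465261 0.11374457] [-0.37588777  0.20518686  1.36593901 -0.00063559  1.56974676 -1.04171946]
shift cm [0.06 0.02 8.04] turn [-0.0004  0.0006  0.0005]
```

View pics/w12.png

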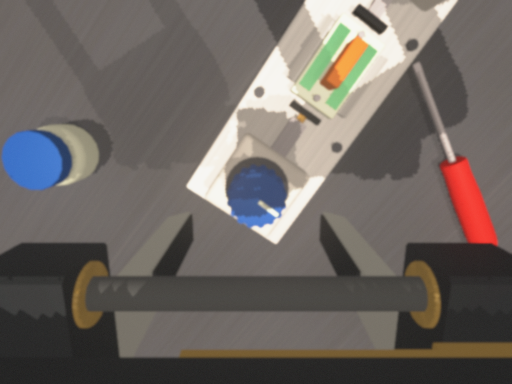

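View pics/z15.png

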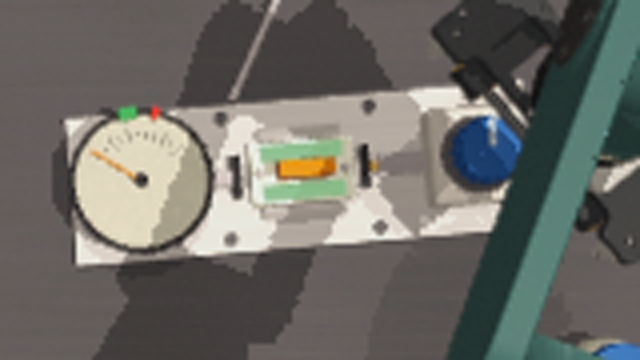

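Call:
apply_moves:
  moves:
    - [[0.06, 0.02, 2], [0, 0, 0], 0.75]
    - [[0.06, 0.02, 4], [0, 0, 0], 0.75]
    - [[0.06, 0.02, 6], [0, 0, 0], 0.75]
    - [[0.06, 0.02, 7], [0, 0, 0], 0.75]
    - [[0.06, 0.02, 7.5], [0, 0, 0], 0.75]
    - [[0.06, 0.02, 8], [0, 0, 0], 0.75]
    - [[0.06, 0.02, 8], [0, 0, 0], 0.75]
    - [[0.06, 0.02, 8], [0, 0, 0], 0.75]
    - [[0.06, 0.02, 8], [0, 0, 0], 0.75]
    - [[0.06, 0.02, 8], [0, 0, 0], 0.75]

```text
time: 16.25
tool_pos: [0.5705, -0.1642, 0.044]
ee_rot: [-3.141, 0.001, 2.238]
wrist_force: [-0.2, 0.5, -0.2]
width: 0.0704
```

Run:
```python
from h import *
np.set_printoptions(suppress=True)
o=robot.get_obs(); print(o['tool_pos'],o['ee_rot'],o['time'],o['width'],o['wrist_force'])
c,im=snap('wrist','w13.png')
c,im2=snap('side','s13.png');a=cv2.resize(im2[200:320,250:370],None,fx=3.5,fy=3.5)
b=cv2.resize(im[120:260,160:350],None,fx=2,fy=2); a=a[:b.shape[0]]
cv2.imwrite('pics/z16.png',np.hstack([a,b[:a.shape[0]]]))
```

```text
[ 0.57053819 -0.16424793  0.04398389] [-3.14125587  0.00066368  2.23776115] 16.25 0.07043181644876992 [-0.20292107  0.52184629 -0.22752881]
```

View pics/z16.png

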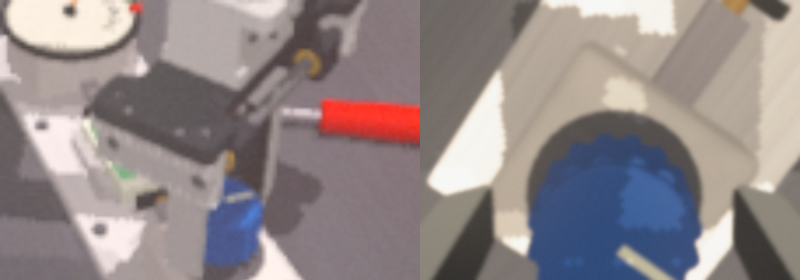

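Call:
apply_moves:
  moves:
    - [[0, 0, 0], [0, 0, 0], 0.65]
    - [[0, 0, 0], [0, 0, 0], 0.58]
    - [[0, 0, 0], [0, 0, 0], 0.54]
    - [[0, 0, 0], [0, 0, 0], 0.51]
    - [[0, 0, 0], [0, 0, 0], 0.49]
    - [[0, 0, 0], [0, 0, 0], 0.47]
    - [[0, 0, 0], [0, 0, 0], 0.45]
    - [[0, 0, 0], [0, 0, 0], 0.43]
    - [[0, 0, 0], [0, 0, 0], 0.4]
    - [[0, 0, 0], [0, 0, 0], 0.4]

```text
time: 17.18
tool_pos: [0.57, -0.1637, 0.0428]
ee_rot: [-3.141, -0.001, 2.238]
wrist_force: [0.8, 1.0, 0.0]
width: 0.0435
```

Call:
apply_moves:
  moves:
    - [[0, 0, 0], [0, 0, 0.05], 0.4]
    - [[0, 0, 0], [0, 0, 0.12], 0.4]
    - [[0, 0, 0], [0, 0, 0.2], 0.4]
    - [[0, 0, 0], [0, 0, 0.3], 0.4]
    - [[0, 0, 0], [0, 0, 0.4], 0.4]
    - [[0, 0, 0], [0, 0, 0.5], 0.4]
    - [[0, 0, 0], [0, 0, 0.6], 0.4]
    - [[0, 0, 0], [0, 0, 0.7], 0.4]
    - [[0, 0, 0], [0, 0, 0.7], 0.4]
    - [[0, 0, 0], [0, 0, 0.7], 0.4]

```text
time: 18.02
tool_pos: [0.5699, -0.1638, 0.0427]
ee_rot: [-3.14, -0.0, 1.54]
wrist_force: [0.8, 1.3, -0.6]
width: 0.0439
```

```bash
cat > dial.py <<'E'
from h import *
import sys
o=robot.get_obs(); print(o['tool_pos'],o['ee_rot'][2].round(3),o['time'],o['width'].round(4),o['wrist_force'].round(1),'j6',o['joint_positions'][5].round(3))
c,im=snap('top',sys.argv[1]+'.png')
h=cv2.cvtColor(im,cv2.COLOR_BGR2HSV)[155:210,240:295]; S=h[...,1].astype(float)
def cen(lo,hi,w=None):
    m=cv2.inRange(h,lo,hi)>0; ys,xs=np.nonzero(m); w=S[m]; return np.array([np.average(xs,weights=w)+240,np.average(ys,weights=w)+155]),m
g,_=cen((45,90,60),(85,255,255)); r,_=cen((0,140,90),(4,255,255)) if True else 0
nn,m=cen((9,90,120),(22,255,255)); 
nn_n=m.sum()
zf=.061
G=ray(c,*g,zf);Rd=ray(c,*r,zf)
# needle line
ys,xs=np.nonzero(m); pts=np.array([ray(c,x+240,y+155,zf)[:2] for x,y in zip(xs,ys)])
w=S[m]
A=np.average(pts,axis=0,weights=w); U=np.linalg.svd((pts-A)*np.sqrt(w)[:,None])[2][0]
yaw=.0697; n=np.array([.5615,-.0389]); ey=np.array([-np.sin(yaw),np.cos(yaw)]);ex=np.array([np.cos(yaw),np.sin(yaw)])
h0=cv2.cvtColor(im,cv2.COLOR_BGR2GRAY)
# pivot: dark blob near the middle
sub=h0[178:192,258:272]; mm=(sub<90); py,px=np.nonzero(mm); 
w2=(120.-sub[mm]); piv=ray(c,np.average(px,weights=w2)+258,np.average(py,weights=w2)+178,zf)[:2]
if U@(A-piv)<0: U=-U
an=lambda d: np.arctan2(d[1],d[0])
L=lambda q:(np.array([(q[:2]-n)@ex,(q[:2]-n)@ey])*1e3).round(1)
print('piv',L(piv),'needle c',L(A),'g',L(G),'r',L(Rd),nn_n)
print('needle ang(line) %.3f (piv) %.3f green %.3f red %.3f'%(an(U),an(A-piv),an(G[:2]-piv),an(Rd[:2]-piv)))
print('to go: line %.3f piv %.3f; red-green %.3f'%(an(U)-an(G[:2]-piv),an(A-piv)-an(G[:2]-piv),an(G[:2]-piv)-an(Rd[:2]-piv)))
cv2.imwrite('pics/z'+sys.argv[1]+'.png',cv2.resize(im[140:230,230:390],None,fx=4,fy=4,interpolation=cv2.INTER_CUBIC))
E
python3 dial.py t20
```

```text
Traceback (most recent call last):
  File "dial.py", line 3, in <module>
    o=robot.get_obs(); print(o['tool_pos'],o['ee_rot'][2].round(3),o['time'],o['width'].round(4),o['wrist_force'].round(1),'j6',o['joint_positions'][5].round(3))
                                                                             ^^^^^^^^^^^^^^^^
AttributeError: 'float' object has no attribute 'round'
```

```bash
sed -i "s/o\['width'\].round(4)/round(o['width'],4)/" dial.py; python3 dial.py t20
```

```text
[ 0.56990952 -0.16376537  0.04273708] 1.54 18.0167 0.0439 [ 0.8  1.3 -0.6] j6 -0.345
piv [  1.6 117. ] needle c [ 13.7 135.6] g [ 49.4 123.6] r [ 48.2 103.5] 13
needle ang(line) 1.007 (piv) 1.062 green 0.205 red -0.213
to go: line 0.802 piv 0.857; red-green 0.418
```

View pics/zt20.png

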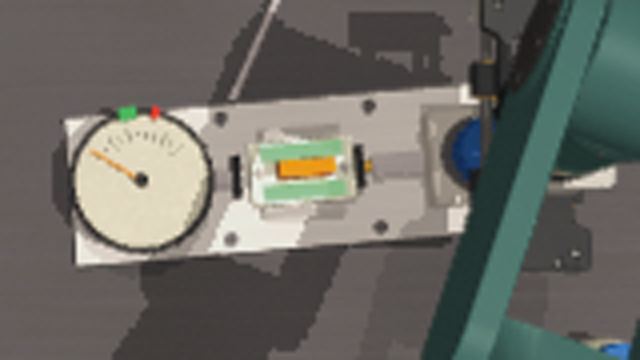

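Call:
apply_moves:
  moves:
    - [[0, 0, 0], [0, 0, 0.07], 0.4]
    - [[0, 0, 0], [0, 0, 0.14], 0.4]
    - [[0, 0, 0], [0, 0, 0.22], 0.4]
    - [[0, 0, 0], [0, 0, 0.3], 0.4]
    - [[0, 0, 0], [0, 0, 0.4], 0.4]
    - [[0, 0, 0], [0, 0, 0.5], 0.4]
    - [[0, 0, 0], [0, 0, 0.6], 0.4]
    - [[0, 0, 0], [0, 0, 0.7], 0.4]
    - [[0, 0, 0], [0, 0, 0.7], 0.4]
    - [[0, 0, 0], [0, 0, 0.7], 0.4]

```text
time: 18.9
tool_pos: [0.5698, -0.1638, 0.0427]
ee_rot: [-3.14, 0.001, 0.841]
wrist_force: [1.7, 1.4, 0.4]
width: 0.0435
```

```bash
python3 dial.py t21
```

```text
[ 0.56982139 -0.16382587  0.04271509] 0.841 18.9 0.0435 [1.7 1.4 0.4] j6 0.354
piv [  1.6 117. ] needle c [ 13.7 135.6] g [ 49.4 123.6] r [ 48.2 103.5] 13
needle ang(line) 1.007 (piv) 1.062 green 0.206 red -0.212
to go: line 0.802 piv 0.857; red-green 0.418
```

View pics/zt21.png

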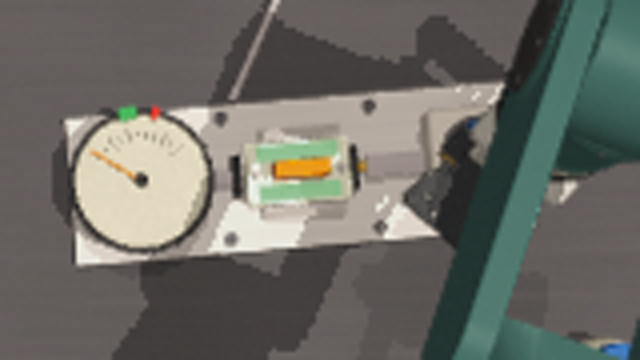

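Call:
apply_moves:
  moves:
    - [[0, 0, 0], [0, 0, 0.07], 0.4]
    - [[0, 0, 0], [0, 0, 0.14], 0.4]
    - [[0, 0, 0], [0, 0, 0.21], 0.4]
    - [[0, 0, 0], [0, 0, 0.28], 0.4]
    - [[0, 0, 0], [0, 0, 0.35], 0.4]
    - [[0, 0, 0], [0, 0, 0.42], 0.4]
    - [[0, 0, 0], [0, 0, 0.5], 0.4]
    - [[0, 0, 0], [0, 0, 0.5], 0.4]
    - [[0, 0, 0], [0, 0, 0.5], 0.4]
    - [[0, 0, 0], [0, 0, 0.5], 0.4]

```text
time: 19.78
tool_pos: [0.5698, -0.1638, 0.0428]
ee_rot: [-3.141, 0.002, 0.34]
wrist_force: [1.2, 1.8, -0.0]
width: 0.0435
```

```bash
python3 dial.py t22
```

```text
[ 0.56981057 -0.16384263  0.0427539 ] 0.34 19.7833 0.0435 [ 1.2  1.8 -0. ] j6 0.855
piv [  1.6 117.1] needle c [ 13.7 135.6] g [ 49.4 123.6] r [ 48.2 103.5] 13
needle ang(line) 1.007 (piv) 1.062 green 0.205 red -0.213
to go: line 0.802 piv 0.857; red-green 0.418
```

View pics/zt22.png

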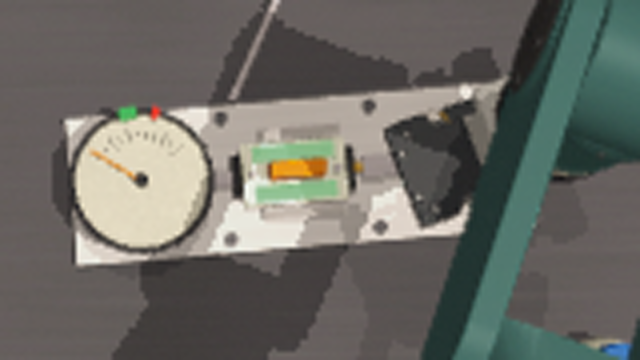

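Call:
apply_moves:
  moves:
    - [[0, 0, 0], [0, 0, 0.07], 0.4]
    - [[0, 0, 0], [0, 0, 0.14], 0.4]
    - [[0, 0, 0], [0, 0, 0.21], 0.4]
    - [[0, 0, 0], [0, 0, 0.28], 0.4]
    - [[0, 0, 0], [0, 0, 0.35], 0.4]
    - [[0, 0, 0], [0, 0, 0.42], 0.4]
    - [[0, 0, 0], [0, 0, 0.5], 0.4]
    - [[0, 0, 0], [0, 0, 0.5], 0.4]
    - [[0, 0, 0], [0, 0, 0.5], 0.4]
    - [[0, 0, 0], [0, 0, 0.5], 0.4]

```text
time: 20.67
tool_pos: [0.5698, -0.1638, 0.0427]
ee_rot: [3.142, 0.002, -0.16]
wrist_force: [2.1, 2.4, -0.1]
width: 0.0434
```

```bash
python3 dial.py t23
```

```text
[ 0.56979575 -0.16384583  0.0427103 ] -0.16 20.6667 0.0434 [ 2.1  2.4 -0.1] j6 1.356
piv [  1.6 117.1] needle c [ 19.6 129.9] g [ 49.4 123.6] r [ 48.2 103.5] 16
needle ang(line) 0.654 (piv) 0.690 green 0.205 red -0.213
to go: line 0.449 piv 0.485; red-green 0.418
```

View pics/zt23.png

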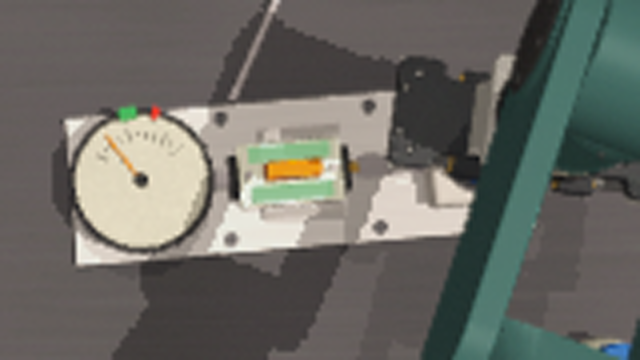

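Call:
apply_moves:
  moves:
    - [[0, 0, 0], [0, 0, 0.05], 0.4]
    - [[0, 0, 0], [0, 0, 0.1], 0.4]
    - [[0, 0, 0], [0, 0, 0.15], 0.4]
    - [[0, 0, 0], [0, 0, 0.2], 0.4]
    - [[0, 0, 0], [0, 0, 0.25], 0.4]
    - [[0, 0, 0], [0, 0, 0.3], 0.4]
    - [[0, 0, 0], [0, 0, 0.35], 0.4]
    - [[0, 0, 0], [0, 0, 0.4], 0.4]
    - [[0, 0, 0], [0, 0, 0.4], 0.4]
    - [[0, 0, 0], [0, 0, 0.4], 0.4]

```text
time: 21.55
tool_pos: [0.5698, -0.1639, 0.0427]
ee_rot: [3.141, 0.002, -0.56]
wrist_force: [1.2, 2.3, 0.1]
width: 0.0431
```

```bash
python3 dial.py t24
```

```text
[ 0.56982121 -0.16389322  0.04274626] -0.56 21.55 0.0431 [1.2 2.3 0.1] j6 1.756
piv [  1.6 117.1] needle c [ 23.3 122.9] g [ 49.4 123.6] r [ 48.2 103.5] 17
needle ang(line) 0.318 (piv) 0.333 green 0.205 red -0.213
to go: line 0.113 piv 0.128; red-green 0.418
```

```bash
python3 -c "
import cv2
im=cv2.imread('pics/t24.png');cv2.imwrite('pics/zz24.png',cv2.resize(im[158:208,240:292],None,fx=10,fy=10,interpolation=cv2.INTER_CUBIC))"
```

```text
(no output)
```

View pics/zz24.png

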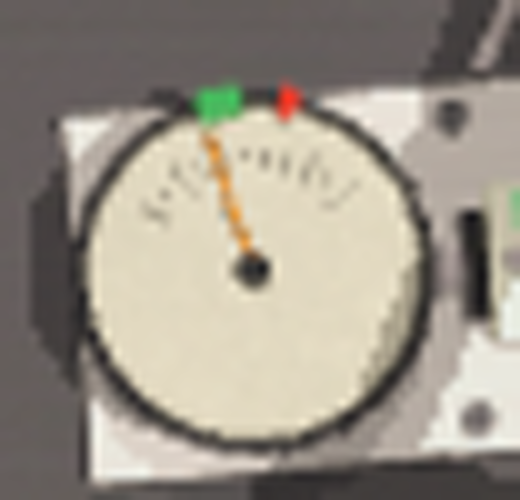

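Call:
apply_moves:
  moves:
    - [[0, 0, 0], [0, 0, 0.04], 0.4]
    - [[0, 0, 0], [0, 0, 0.08], 0.4]
    - [[0, 0, 0], [0, 0, 0.12], 0.4]
    - [[0, 0, 0], [0, 0, 0.13], 0.4]
    - [[0, 0, 0], [0, 0, 0.13], 0.4]
    - [[0, 0, 0], [0, 0, 0.13], 0.4]
    - [[0, 0, 0], [0, 0, 0.13], 0.4]
    - [[0, 0, 0], [0, 0, 0.13], 0.4]
    - [[0, 0, 0], [0, 0, 0.13], 0.4]
    - [[0, 0, 0], [0, 0, 0.13], 0.4]

```text
time: 22.43
tool_pos: [0.5698, -0.1639, 0.0427]
ee_rot: [3.14, 0.002, -0.692]
wrist_force: [1.9, 2.0, 0.2]
width: 0.0434
```

```bash
python3 dial.py t25
```

```text
[ 0.56975647 -0.16388964  0.04269691] -0.692 22.4333 0.0434 [1.9 2.  0.2] j6 1.887
piv [  1.6 117. ] needle c [ 23.8 120.5] g [ 49.4 123.6] r [ 48.2 103.5] 16
needle ang(line) 0.210 (piv) 0.225 green 0.205 red -0.213
to go: line 0.005 piv 0.020; red-green 0.418
```

Call:
apply_moves:
  moves:
    - [[0, 0, 0], [0, 0, 0], 0.5]
    - [[0, 0, 0], [0, 0, 0], 0.6]
    - [[0, 0, 0], [0, 0, 0], 0.75]
    - [[0, 0, 0], [0, 0, 0], 0.75]
    - [[0, 0, 0], [0, 0, 0], 0.75]
    - [[0, 0, -1], [0, 0, 0], 0.75]
    - [[0, 0, -3], [0, 0, 0], 0.75]
    - [[0, 0, -6], [0, 0, 0], 0.75]
    - [[0, 0, -10], [0, 0, 0], 0.75]
    - [[0, 0, -14], [0, 0, 0], 0.75]

```text
time: 23.32
tool_pos: [0.5691, -0.1638, 0.1839]
ee_rot: [3.139, 0.003, -0.692]
wrist_force: [1.5, 0.8, 0.4]
width: 0.0702
```

```bash
python3 dial.py t26
python3 - <<'E'
from h import *
go([.565,.0,.23],np.pi/2+.07)
E
```

```text
[ 0.56909518 -0.16377355  0.18393024] -0.692 23.3167 0.0702 [1.5 0.8 0.4] j6 1.888
piv [  1.6 117. ] needle c [ 23.8 120.5] g [ 49.4 123.6] r [ 48.9 103.6] 16
needle ang(line) 0.210 (piv) 0.226 green 0.206 red -0.207
to go: line 0.004 piv 0.020; red-green 0.413
shift cm [-11.17 -12.21  -3.57] turn [ 0.0149 -0.0114 -2.3332]
```

Call:
apply_moves:
  moves:
    - [[0, 0, -2], [0, 0, -0.12], 0.75]
    - [[0, 0, -3.5], [0, 0, -0.24], 0.75]
    - [[-1, -1, -3.5], [0, 0, -0.36], 0.75]
    - [[-2, -2, -3.5], [0, 0, -0.48], 0.75]
    - [[-3, -3, -3.5], [0, 0, -0.6], 0.75]
    - [[-4, -4, -3.5], [0, 0, -0.72], 0.75]
    - [[-5, -5.5, -3.5], [0, 0, -0.84], 0.75]
    - [[-6, -6.5, -3.5], [0, 0, -0.96], 0.75]
    - [[-7, -7.5, -3.5], [0, 0, -1.08], 0.75]
    - [[-8, -8.5, -3.5], [0, 0, -1.2], 0.75]

```text
time: 24.2
tool_pos: [0.5627, -0.0469, 0.2185]
ee_rot: [-3.141, 0.001, 0.514]
wrist_force: [0.1, -0.2, 0.3]
width: 0.0705
```

Call:
apply_moves:
  moves:
    - [[0, 0, 0], [0, 0, -0.12], 0.75]
    - [[0, 0, 0], [0, 0, -0.24], 0.75]
    - [[0, 0, 0], [0, 0, -0.36], 0.75]
    - [[0, 0, 0], [0, 0, -0.48], 0.75]
    - [[0, 0, 0], [0, 0, -0.6], 0.75]
    - [[0, 0, 0], [0, 0, -0.72], 0.75]
    - [[0, 0, 0], [0, 0, -0.84], 0.75]
    - [[0, 0, 0], [0, 0, -0.96], 0.75]
    - [[0, 0, 0], [0, 0, -1.08], 0.75]
    - [[0, 0, 0], [0, 0, -1.13], 0.75]

```text
time: 25.03
tool_pos: [0.5627, -0.0476, 0.2185]
ee_rot: [-3.14, 0.0, 1.642]
wrist_force: [0.1, -0.3, -0.9]
width: 0.07
```

Run:
```python
from h import *
o=robot.get_obs(); print(o['tool_pos'],o['ee_rot'],o['time'])
snap('wrist','w30.png'); snap('side','s30.png')
c,im=snap('wrist','w31.png')
```

```text
[ 0.56273414 -0.04761789  0.21847319] [-3.14041185e+00  2.85262596e-04  1.64245604e+00] 25.0333
```

View pics/w31.png

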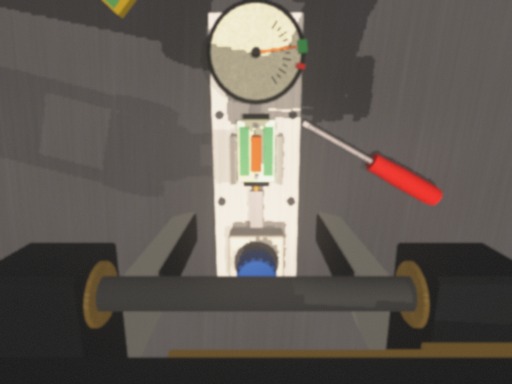

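Run:
```python
from h import *
im=cv2.imread('pics/w31.png'); cv2.imwrite('pics/z31.png',cv2.resize(im[0:110,205:315],None,fx=5.4,fy=5.4,interpolation=cv2.INTER_CUBIC))
c=cal('wrist'); hs=cv2.cvtColor(im,cv2.COLOR_BGR2HSV)[0:110,205:315]
def pts(lo,hi):
    m=cv2.inRange(hs,lo,hi); ys,xs=np.nonzero(m); return xs+205,ys
for zf in (.058,.061):
    x,y=pts((45,90,60),(85,255,255)); k=(x>290); g=ray(c,x[k].mean(),y[k].mean(),zf)[:2]
    x,y=pts((0,150,90),(4,255,255)); r=ray(c,np.median(x[x>290]),np.median(y[x>290]),zf)[:2]
    x,y=pts((5,110,100),(22,255,255)); k=(x>262)&(x<300)&(y<80); P=np.array([ray(c,a,b,zf)[:2] for a,b in zip(x[k],y[k])])
    sub=cv2.cvtColor(im,cv2.COLOR_BGR2GRAY)[44:60,248:264]; yy,xx=np.nonzero(sub<70); p=ray(c,xx.mean()+248,yy.mean()+44,zf)[:2]
    A=P.mean(0); U=np.linalg.svd(P-A)[2][0]; U*=np.sign(U@(A-p)); an=lambda d:np.arctan2(d[1],d[0])
    print(len(P),'piv',p.round(4),np.linalg.norm(g-p).round(4),'needle %.3f %.3f green %.3f red %.3f'%(an(U),an(A-p),an(g-p),an(r-p)))
```

```text
98 piv [0.5536 0.0788] 0.0492 needle 0.040 0.178 green 0.201 red -0.204
98 piv [0.5536 0.0783] 0.0487 needle 0.040 0.178 green 0.201 red -0.204
```

View pics/z31.png

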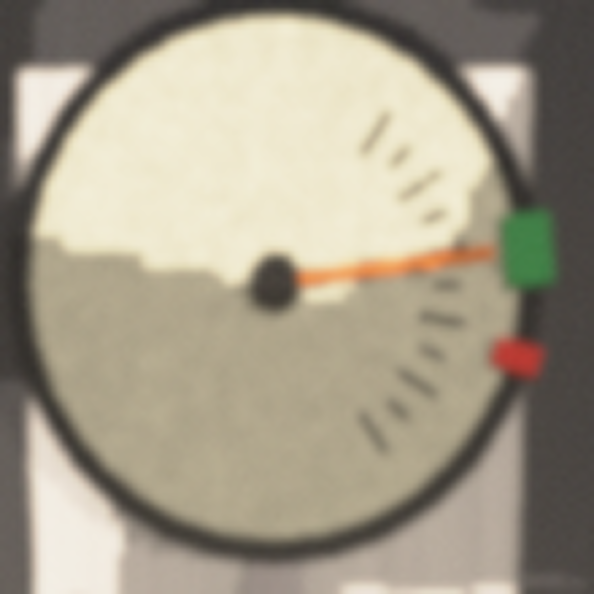

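Run:
```python
from h import *
im=cv2.imread('pics/s30.png');cv2.imwrite('pics/z32.png',cv2.resize(im[150:350,200:400],None,fx=3,fy=3,interpolation=cv2.INTER_CUBIC))
```

```text
(no output)
```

View pics/z32.png

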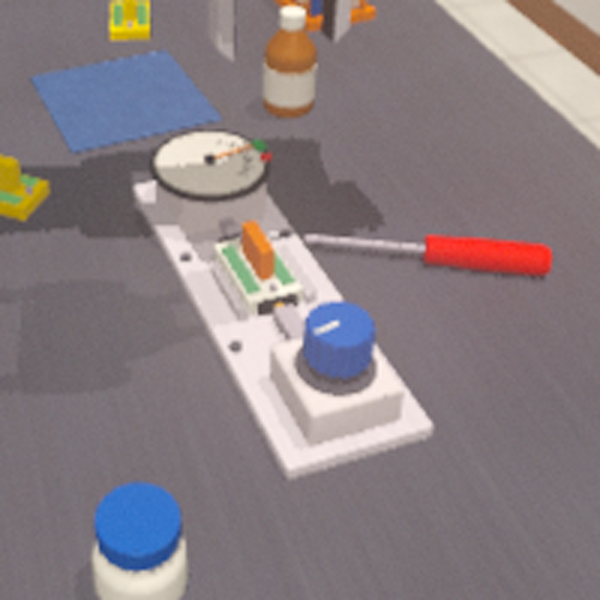

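The cassette lies flat and clamped, the needle points at the green tab, nothing is touched and the bystanders are in place.

```bash
python3 -c "
from bench import job
print(job.close_job())"
```

```text
the job is handed in; nothing more can be done
None
```

The job is done and handed in at about 25 s. The cassette was lifted by its rib, set down home in the nest and let go. The knob was then turned about 2.9 rad clockwise in one grasp, in several steps, and released.

**Last checks**
- **Needle:** from the top camera it rests within about 0.02 rad of the green tab's middle, well short of the red. The close wrist picture shows the same by eye.
- **Cassette:** the last side picture shows it flat between the walls. At set-down the plate pushed back about 7 N.
- **Knob:** side forces while turning stayed around 3 N, so it was less than 1 mm off its seat.
- **Bystanders:** the bottle, jar, screwdriver and tabs look unmoved in the last pictures; I did not measure them.

**What disagreed**
- **Fingertips:** they stand about 16 mm behind the reported tool point, not 14 mm ahead of it as stated. The first closing met nothing above the rib. I worked out the real offset from the pictures and used it from then on.
- **Needle readings:** in the wrist picture, the automatic needle-line fit gave 0.040 rad against green at 0.201. I set that fit aside because its colour mask seemed to have picked up dial background. The same picture's pivot-based reading was 0.178.
- **Long grasp:** the knob was turned further in one grasp than the suggested 1.5 rad. The side forces stayed low throughout.

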